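# Lock a candelabrum branch onto its stem with a snap ring

### The arm

A 6-joint arm with a two-finger parallel gripper is mounted at the origin on the work surface. World frame = base frame: x ahead of the robot, y to its left, z up, the work surface at z = 0. Lengths are in m, angles in rad, forces in N, time in s.
With the tool pointing down it reaches from about 0.325 to 0.9 m from the base axis. Payload 3.5 kg.
Tool frame: the origin (TCP) lies midway between the tips of the shut fingers; the grasp point (between the pads) lies 19 mm behind it; x points along the fingers, y is the direction in which the jaws open and shut, and the axes are right-handed (so a half turn about x gives the same grasp; the last joint's range is limited). The gripper opens to 85 mm and grips with 20 to 120 N. Pads are 22 mm wide; open, the fingers measure 114 mm over their backs; the gripper's body (76 mm by 85 mm) begins 54 mm behind the grasp point. The pads swing forward as they close: fully open they stand 13 mm farther back than shut.
Start: joints at [-1.407, 0.276, -0.026, 1.268, 0, 1.467], TCP at [0.165, -0.603, 0.209] pointing down, gripper open.
Joint ranges: [-3.12, 3.12], [-0.85, 1.88], [-1.08, 1.24], [-1.95, 2.15], [-1.57, 1.53], [-3.14, 3.14]. Speed limits (rad/s): [2.57, 2.57, 3.14, 3.14, 3.14, 3.14].

### API

Orientations are given as a unit quaternion [x, y, z, w].
In Python, from bench import * gives the robot as it stands. The module is installed in compiled form; this text tells all that it offers.
- The arm moves only by the tool servo_tool, never from a script. Its argument "targets" is a list of rows, each a list of 3 entries, a list of its own where there are three numbers: the shift along the tool's x, y, z in cm, then the turn, a rotation vector about the tool's x, y, z in degrees, then the opening, from 0 (shut) to 1 (fully open). In form: [[[dx, dy, dz], [ax, ay, az], hand], ...]. A call has exactly 8 rows; each row is the pose to reach, as a shift and turn from the pose commanded when the call began, along the tool's axes at that moment; what a row does not reach only later rows make up. A row lasts 1/12 s, in which the tool goes at most 41.7 mm and 7.16 degrees, less where a joint would pass 70% of its speed; a pose out of reach is approached as far as the arm can. A call with a gripper value outside its range is refused whole. The fingers move at their own pace and stop on an object; "squeeze" is the grip in N (left out, the last holds). Time passes only in rows, so rows that repeat a pose let the fingers close, or fill a call up. It gives the time, the measured TCP pose, the force and the opening at its end, in the units of the state.
- get_state(): the state, without advancing time (a new reading comes with each control period).
- snapshot(name): name is "scene" or "top" or "wrist"; returns (picture, depth): 480x640x3 uint8, red, green, blue; 480x640 float32, m along the optical axis (not along the pixel's ray), 0 where there is no reading.
- camera_info(name): a dict with "vertical_fov" (degrees; the focal length in pixels is half the picture's height over the tangent of half this angle, whatever the lens; pixels are square), "cx", "cy" (the principal point, pixels), "R" (3x3) and "t" (3): a world point X has camera coordinates R X + t. Camera axes: x right, y down, z forward; pixel columns grow to the right and rows downward; lengths in m; the calibration is good to about 2 mm. The wrist camera is an equidistant fisheye: a pixel r from the principal point sees the ray r / f radians off the axis. A picture is of the moment at which its call begins: read the wrist's pose just before it. camera_info takes no time and is no camera call; for the wrist camera it gives the pose at the moment of the call.
- job_done(): hands the job in, once; it reports no verdict.
The state is a dict: "time_s": time; "qpos": joint angles; "joint_velocities": joint speeds; "effort": joint torques, N m; "eef_pos": TCP position; "tcp_rot": TCP orientation; "force": force on the tool from outside, world axes, zero at the start; "wrist_torque": the same for the moment, N m; "gripper_width": finger opening in m.
Only numpy, scipy, OpenCV 4.12 (cv2) and the standard library are available. Lean on these libraries where they do the work, as an engineer would, in place of code of your own. Each camera call takes 0.05 s, during which the arm holds its last target.

### The job

Put the two-light brass branch back on the candelabrum stem: lower its hub gently over the spigot until it rests on the shoulder, without dropping it. Then lock it with the spring-steel snap ring: pinch the ring's two upright eyes together, plier-fashion, so that it spreads, bring it spread down around the spigot onto the hub, and let it close fully into the groove. Leave the ciborium, the glass chimney, the key and the tin as they stand.

Things in the scene. Friction and masses are not known exactly. Their poses are not given: they have to be found in the camera images.
- branch_hub (a point): Two-light brass branch, 0.45 kg, balanced at its hub: a cylinder 50 mm in diameter, 30 mm high, bored through at 34 mm. A round arm, 11 mm thick, runs to either side to a drip pan and candle cup 130 mm out (arms 4 to 20 mm, cup rims 46 mm above the hub's underside). Stands on its hub on the flap. Point: hub centre, 15 mm above its underside; z = bore axis, up; x along the arms, so grip across y.
- stem_seat (a point): Brass candelabrum stem, upright and immovable: round foot 124 mm wide, then a shoulder 46 mm wide whose top is 85 mm above the flap, and on it a steel spigot 30 mm in diameter. Point: on the spigot's axis at the shoulder's top, where the hub's underside comes to rest; z up.
- stem_groove (a point): Point on the spigot's axis 30 mm above the shoulder (115 mm above the flap), level with the top of the seated hub, on which the ring then lies. Groove: root 27.6 mm in diameter, from here to 6.5 mm above. Over it a collar 31.6 mm in diameter (6.5 to 13.5 mm above), then a chamfer to 23 mm at the spigot's flat top, 18.5 mm above. z up.
- ring_center (a point): Snap ring of dark spring steel, 50 g, lying flat, strip 4 mm thick, 6.5 mm wide, inside diameter 27 mm relaxed, outside 40 mm. Its ends cross and run on as tails to two upright plates with eyes. Pinching the plates together across y spreads the ring. Point: centre of the relaxed ring, 2 mm above its underside; z up, x from the ring's back towards its eyes.
- ring_eyes (a point): Half-way between the eyes, fixed to the ring's back, 34 mm along x from ring_center, 21.5 mm above the underside. Eye plates: 14 mm along x, 4 mm thick, tops 28 mm above the underside. Relaxed: at x = 29 mm, 57 mm over their outsides, toed 0.42 rad. Fully pinched (8 N each, a stop): x = 37 mm, parallel, about 9 mm over all; keep gripping. The ring may slide some mm along x as it is pinched.
- ring_mouth (a point): Centre of the fully pinched ring's opening, fixed to the ring's back: 5.5 mm along x from ring_center, 2 mm above the underside, same axes. With this point on the spigot's axis the spread ring clears the collar by about 3 mm all round. Let go at the groove, the ring draws itself central.
- ring_left (a joint): How far the ring's +y half is sprung open about its back, rad: 0 relaxed, about 0.02 when closed in the groove, about 0.21 if closed on the collar instead, 0.42 fully pinched.
- ring_right (a joint): The same for the ring's -y half.
- ciborium: Gilded ciborium with its domed cover and small cross, 220 mm high, 116 mm at the widest, standing aside on the flap. Leave it. Origin: centre of its underside; z up.
- chimney: Frosted glass altar lamp chimney, 185 mm high, 80 mm at the widest, standing upright aside on the flap. Leave it. Origin: centre of its underside; z up.
- key: Brass tabernacle key, 98 mm long, 6 mm thick, lying flat. Leave it. Origin: middle of its length on the underside.
- tin: Flat round polish tin, 79 mm diameter, 28 mm high. Leave it. Origin: centre of its underside; z up.
There are look-alikes about, which are no part of the job. Several things look just like the part that bears ring_center: the one meant starts nearest to the robot's base.

How it is judged:
On the way, in this order (a step that is already met when the one before it is completed fails the run):
1. the branch's hub sits on the stem's shoulder (z of branch_hub in the frame of stem_seat between 0.012 and 0.0175 m and horizontal distance between branch_hub and stem_seat below 0.004 m and angle between branch_hub's own z axis and vertical below 0.06 rad), for 0.2 s.
2. the ring, held spread by its eyes in the fingers, is around the spigot at the groove (value of joint each of ring_left, ring_right above 0.28 rad and contact force between the fingers and ring above 1 N and z of ring_center in the frame of stem_groove between -0.003 and 0.008 m and horizontal distance between ring_mouth and stem_groove below 0.01 m), for 0.05 s.
At the end, for the whole second after the job is handed in: Hub on the shoulder (height within 3 mm, 4 mm of the axis, upright to 0.06 rad); ring in the groove on it (centred to 3 mm, at most 3.5 mm above the hub, level to 0.15 rad, both halves under 0.10 rad); both let go, at rest; ciborium, chimney, key and tin not shifted 20 mm nor tipped (all of step 1 and z of ring_center in the frame of stem_groove between 0 and 0.0055 m and horizontal distance between ring_center and stem_groove below 0.003 m and angle between ring_center's own z axis and vertical below 0.15 rad and value of joint each of ring_left, ring_right below 0.1 rad and linear speed of each of branch, ring below 0.02 m/s); the robot touches nothing.
It fails at once if the branch is dropped (falls free faster than 0.6 m/s) (linear speed of branch above 0.6 m/s and contact force between the fingers and branch below 0.05 N).
It fails at once if the ciborium is shifted by 20 mm or tipped (distance of ciborium from where it was at the start of the episode above 0.02 m or angle between ciborium's own z axis and vertical above 0.25 rad).
It fails at once if the glass chimney is shifted by 20 mm or tipped (distance of chimney from where it was at the start of the episode above 0.02 m or angle between chimney's own z axis and vertical above 0.25 rad).
It fails at once if the key or the tin is shifted by 20 mm (distance of any of key, tin from where it was at the start of the episode above 0.02 m).
It also fails if it takes over 67 s, if anything falls off the work surface, if the arm or the gripper's body presses on something with over 40 N, if the wrist force passes 120 N, or if a joint passes its speed limit or range.

## Working session

There is one attempt and no reset: what is moved stays moved. The work goes in short steps, Python scripts to look and compute and a tool call to move; the robot and the scene stay as the last step left them, time stands still between calls to the robot, and variables do not carry over. Pictures are saved under pics/ and viewed, and the job is handed in when it is done.

Besides the shell and the picture viewer there is one more tool, called after "Call:" by a JSON object that holds its "method" and its "body", one argument or row to a line. servo_tool: Moves the arm, as the interface text tells. Its arguments: {"type":"object","properties":{"targets":{"type":"array"},"squeeze":{"type":"number"}},"required":["targets"]}

```bash
mkdir -p pics
cat > h.py <<'E'
from bench import *
import numpy as np, cv2
def save(n,im): cv2.imwrite('pics/'+n+'.png',cv2.cvtColor(im,cv2.COLOR_RGB2BGR))
def cam(n):
    c=camera_info(n); c['f']=240/np.tan(np.radians(c['vertical_fov'])/2); c['R']=np.array(c['R']);c['t']=np.array(c['t']); return c
def ray(c,u,v,fish=False):
    x=(u-c['cx'])/c['f'];y=(v-c['cy'])/c['f']
    if fish:
        r=np.hypot(x,y); s=np.sin(r)/r if r>1e-9 else 1; d=np.array([x*s,y*s,np.cos(r)])
    else: d=np.array([x,y,1.])
    return -c['R'].T@c['t'], c['R'].T@d
def onplane(c,u,v,z,fish=False):
    o,d=ray(c,u,v,fish); return o+d*(z-o[2])/d[2]
def proj(c,X,fish=False):
    p=c['R']@np.array(X)+c['t']
    if fish:
        r=np.hypot(p[0],p[1]);th=np.arctan2(r,p[2]);k=th/r if r>1e-9 else 1
        return c['cx']+c['f']*p[0]*k,c['cy']+c['f']*p[1]*k
    return c['cx']+c['f']*p[0]/p[2],c['cy']+c['f']*p[1]/p[2]
E
python3 - <<'E'
from h import *
for n in ['scene','top','wrist']:
    c=cam(n);p,d=snapshot(n);save(n+'0',p);np.savez('pics/'+n+'0.npz',p=p,d=d,**{k:v for k,v in c.items()})
    print(n,c['f'],c['cx'],c['cy'],-c['R'].T@c['t'],c['R'].round(3).tolist())
print(get_state())
E
```

```text
scene 433.1889267683272 320.15399718412556 238.0987458936743 [ 1.13212557 -0.72272393  0.74683931] [[0.795, 0.606, -0.008], [0.344, -0.463, -0.817], [-0.499, 0.647, -0.577]]
top 438.7839023528249 318.42329697666764 231.47063451814006 [0.32939232 0.02378614 1.3283293 ] [[0.003, -1.0, 0.01], [-0.981, -0.005, -0.196], [0.196, -0.009, -0.981]]
wrist 371.64829954431775 324.21992045528435 236.39538683865828 [ 0.23227144 -0.58269893  0.37332071] [[0.263, -0.965, -0.002], [-0.927, -0.254, 0.277], [-0.267, -0.071, -0.961]]
{'time_s': 0.15, 'qpos': array([-1.40736352e+00,  2.77003860e-01, -2.75193506e-02,  1.26799332e+00,
       -7.67430006e-06,  1.46738985e+00]), 'joint_velocities': array([ 0.00120273, -0.00400321,  0.00496729, -0.00066893,  0.00120249,
        0.00032037]), 'effort': array([ 2.15576179e-04, -4.46057832e+01,  2.95638406e+01,  1.05139354e-02,
       -1.17471404e-04,  7.81521067e-06]), 'eef_pos': array([ 0.16468475, -0.60226739,  0.20841021]), 'tcp_rot': array([-0.70080136, -0.09467009,  0.70084328, -0.09345443]), 'force': array([0.01565292, 0.35984153, 0.15014624]), 'wrist_torque': array([0.009279  , 0.02993568, 0.01742219]), 'gripper_width': 0.0855959771714821}
```

View pics/scene0.png

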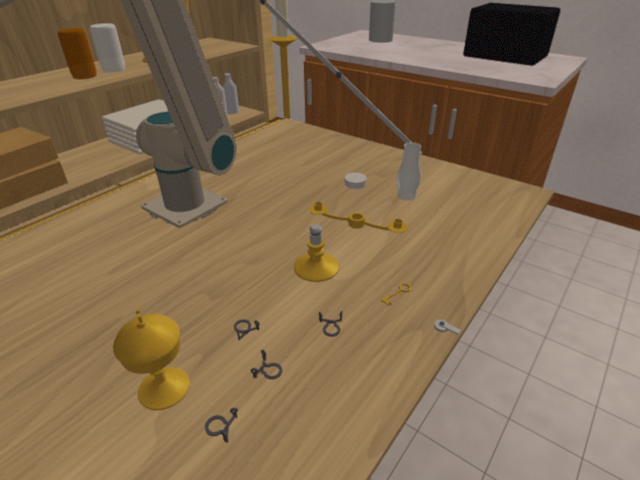

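View pics/top0.png

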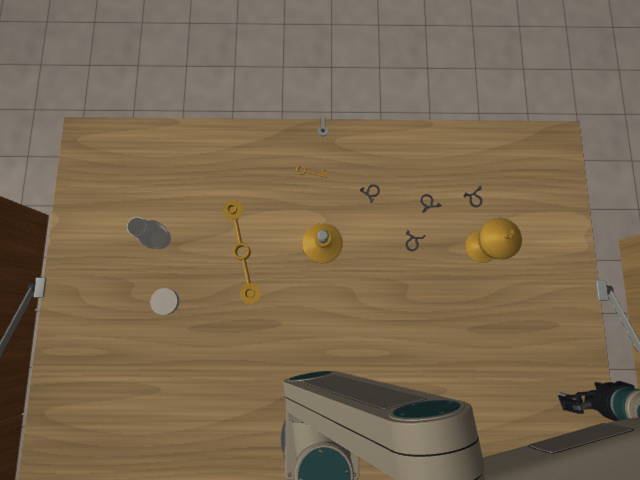

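View pics/wrist0.png

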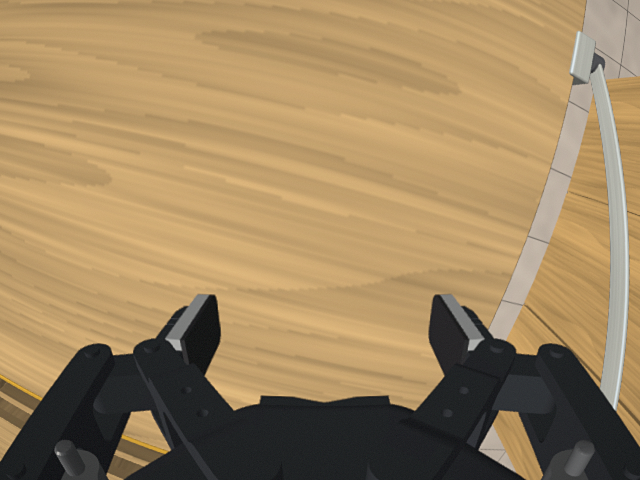

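The scene shows, in the top view, the stem at (322,240), the branch hub at (242,251) with cups at (233,210) and (250,293), the key at (311,171), the tin at (164,301), the chimney at (150,235) and the ciborium at (500,238). The four rings are at about (370,192), (430,203), (474,195) and (414,240). The last one, (414,240), looks nearest to the base.

Run:
```python
from h import *
z=np.load('pics/top0.npz');c={k:z[k] for k in z.files};p=z['p'];d=z['d']
hsv=cv2.cvtColor(p,cv2.COLOR_RGB2HSV)
# dark rings
m=((hsv[...,2]<95)).astype(np.uint8);m[:150]=0;m[270:]=0;m[:,:340]=0;m[:,520:]=0
n,l,s,ce=cv2.connectedComponentsWithStats(m)
for i in range(1,n):
    if s[i,4]>20: q=onplane(c,*ce[i],0.004);print('dark',ce[i].round(1),s[i],q.round(3),'r',np.hypot(q[0],q[1]).round(3))
# depth pts
def pt(u,v):
    o,dd=ray(c,u,v);return o+dd*d[int(v),int(u)]
for nm,u,v in [('table',380,300),('hub',242,251),('hubrim',236,251),('stemtop',322,238),('foot',310,255),('cupA',233,210),('cupB',250,293),('cib',510,235),('chim',138,226),('tin',164,301)]: print(nm,pt(u,v).round(4))
a=cv2.resize(p[170:270,340:520],None,fx=4.4,fy=4.4,interpolation=cv2.INTER_CUBIC);save('ringcrop',a)
a=cv2.resize(p[190:310,200:350],None,fx=5,fy=5,interpolation=cv2.INTER_CUBIC);save('hubcrop',a)
```

```text
dark [370.3 191.8] [360 184  20  19 118] [ 0.722 -0.151  0.004] r 0.738
dark [474.2 197.2] [464 186  18  22 118] [ 0.706 -0.477  0.004] r 0.852
dark [428.5 203.1] [420 194  22  19 128] [ 0.687 -0.332  0.004] r 0.763
dark [515.9 242. ] [506 224  14  35 134] [ 0.564 -0.596  0.004] r 0.821
dark [412.7 241.1] [406 230  19  22 124] [ 0.566 -0.278  0.004] r 0.63
table [ 0.3867 -0.1738 -0.0026]
hub [ 0.5333  0.2454 -0.0012]
hubrim [0.5301 0.2601 0.0189]
stemtop [0.5493 0.0032 0.1374]
foot [0.5203 0.0373 0.01  ]
cupA [0.6544 0.2722 0.03  ]
cupB [0.4043 0.2123 0.0288]
cib [ 0.5455 -0.4836  0.2144]
chim [0.5858 0.5222 0.1122]
tin [0.3801 0.4612 0.0316]
```

View pics/ringcrop.png

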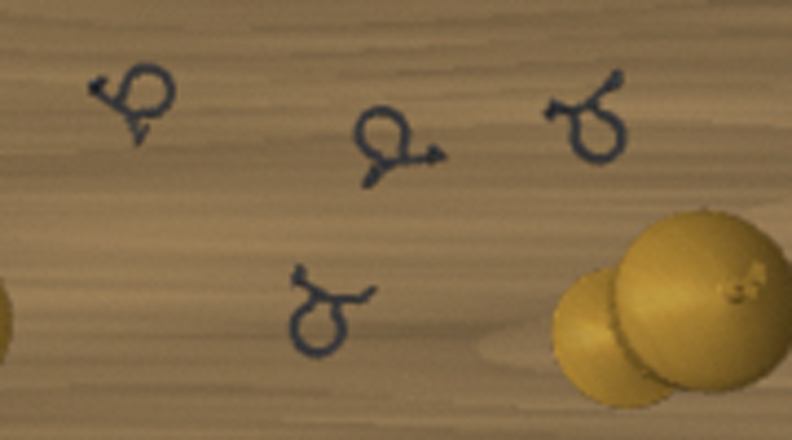

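View pics/hubcrop.png

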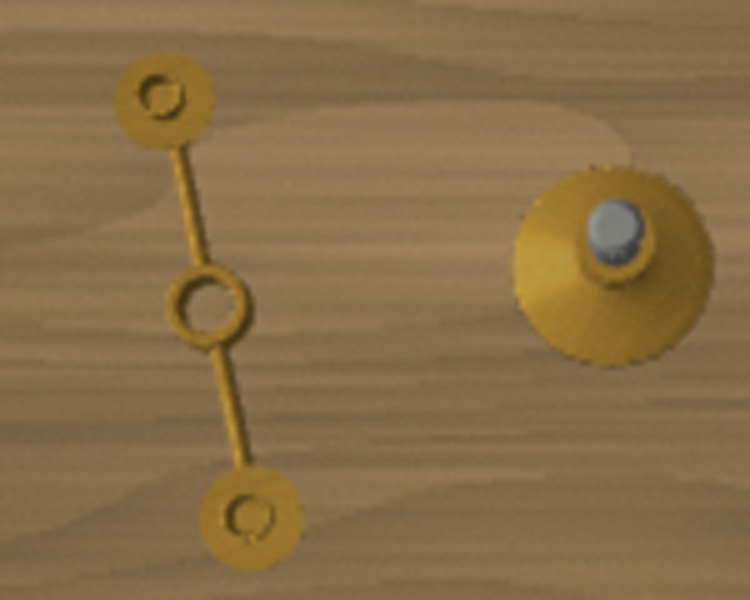

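The enlarged crop confirms the four rings. The one at (414,240), with its eyes pointing up and right, is 0.63 m from the base; the others are at 0.74, 0.76 and 0.85 m, so this is the ring meant. Next I'll look with the wrist camera near the stem, on the way to the branch.

```bash
cat >> h.py <<'E'
from scipy.spatial.transform import Rotation as Ro
def move(pos,yaw,s=None):
    """pos world TCP; yaw: world angle of tool z axis (tool x down). prints shift cm, rotvec deg in tool frame"""
    s=s or get_state()
    R0=Ro.from_quat(s['tcp_rot']); 
    x=np.array([0,0,-1.]);zz=np.array([np.cos(yaw),np.sin(yaw),0]);y=np.cross(zz,x)
    R1=Ro.from_matrix(np.stack([x,y,zz],1))
    print('pos',s['eef_pos'].round(4),'t',round(s['time_s'],2),'F',s['force'].round(1),'w',round(s['gripper_width'],4))
    print('shift cm',(R0.inv().apply(np.array(pos)-s['eef_pos'])*100).round(2),'turn',np.degrees((R0.inv()*R1).as_rotvec()).round(2))
E
python3 - <<'E'
from h import *
s=get_state();print(Ro.from_quat(s['tcp_rot']).as_matrix().round(3))
z=np.load('pics/top0.npz');c={k:z[k] for k in z.files}
hub=onplane(c,242,251.4,.03);a=onplane(c,232.8,209,.046);b=onplane(c,250,293.6,.046);st=onplane(c,323.2,236,.1335)
print(hub,a,b,(a+b)/2,st,np.linalg.norm(a-b),np.degrees(np.arctan2(*(a-b)[:2][::-1])))
yaw=np.arctan2(*(a-b)[:2][::-1])
move([.46,0.0,.27],yaw)
E
```

```text
[[-0.     0.264 -0.965]
 [ 0.002 -0.965 -0.264]
 [-1.    -0.002 -0.   ]]
[0.52730932 0.24014346 0.03      ] [0.65351039 0.26988567 0.046     ] [0.40156858 0.20975933 0.046     ] [0.52753949 0.2398225  0.046     ] [ 5.55708462e-01 -1.85680092e-04  1.33500000e-01] 0.25901708629491604 13.422665863789172
pos [ 0.1647 -0.6023  0.2084] t 0.15 F [0.  0.4 0.2] w 0.0856
shift cm [ -6.07 -50.32 -44.37] turn [-1.7813e+02 -1.5000e-01 -1.0000e-02]
```

Call:
{"method": "servo_tool", "body": {
  "targets": [
    [[-6,-50,-44],[-178,0,0],1],
    [[-6,-50,-44],[-178,0,0],1],
    [[-6,-50,-44],[-178,0,0],1],
    [[-6,-50,-44],[-178,0,0],1],
    [[-6,-50,-44],[-178,0,0],1],
    [[-6,-50,-44],[-178,0,0],1],
    [[-6,-50,-44],[-178,0,0],1],
    [[-6,-50,-44],[-178,0,0],1]
  ]
}}

```text
time_s: 0.82
eef_pos: [0.3108, -0.3026, 0.2392]
tcp_rot: [0.569, 0.42, -0.569, 0.42]
force: [0.8, -0.4, -0.2]
gripper_width: 0.0854
```

Run:
```python
from h import *
move([.46,0.0,.27],.234)
```

```text
pos [ 0.3108 -0.3026  0.2392] t 0.82 F [ 0.8 -0.4 -0.2] w 0.0854
shift cm [ -3.08   5.36 -33.31] turn [-1.2051e+02 -1.0000e-02 -1.0000e-02]
```

Call:
{"method": "servo_tool", "body": {
  "targets": [
    [[-3,5.4,-33.3],[-120,0,0],1],
    [[-3,5.4,-33.3],[-120,0,0],1],
    [[-3,5.4,-33.3],[-120,0,0],1],
    [[-3,5.4,-33.3],[-120,0,0],1],
    [[-3,5.4,-33.3],[-120,0,0],1],
    [[-3,5.4,-33.3],[-120,0,0],1],
    [[-3,5.4,-33.3],[-120,0,0],1],
    [[-3,5.4,-33.3],[-120,0,0],1]
  ]
}}

```text
time_s: 1.48
eef_pos: [0.4596, -0.0057, 0.2689]
tcp_rot: [0.297, 0.641, -0.297, 0.642]
force: [0.9, -0.5, 1.2]
gripper_width: 0.0852
```

Run:
```python
from h import *
move([.46,0.0,.27],.234)
c=cam('wrist');p,d=snapshot('wrist');save('w1',p);np.savez('pics/w1.npz',p=p,d=d,**c)
```

```text
pos [ 0.4596 -0.0057  0.2689] t 1.48 F [ 0.9 -0.5  1.2] w 0.0852
shift cm [-0.11  0.39 -0.41] turn [-6.316e+01  2.000e-02  1.000e-02]
```

View pics/w1.png

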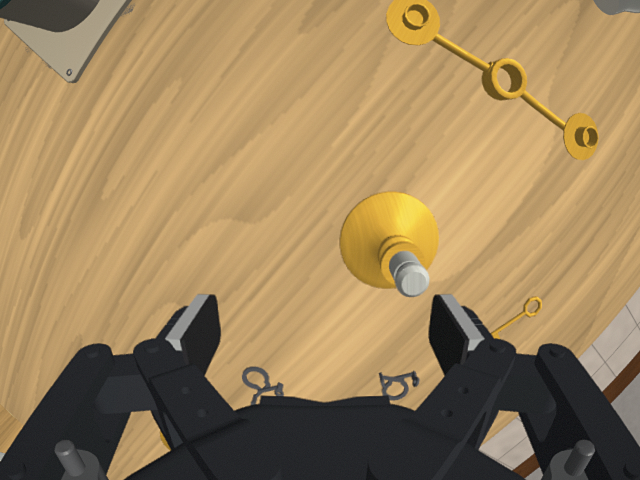

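Run:
```python
from h import *
move([.528,0.24,.18],.234)
z=np.load('pics/w1.npz');c={k:z[k] for k in z.files}
print(onplane(c,412,279,.1335,1),onplane(c,505,76,.03,1))
```

```text
pos [4.632e-01 4.000e-04 2.696e-01] t 1.53 F [4.8 2.6 1. ] w 0.0855
shift cm [  9.13  20.52 -13.85] turn [-62.5    0.17  -0.4 ]
[0.55517007 0.00348468 0.1335    ] [0.52402884 0.24237082 0.03      ]
```

Call:
{"method": "servo_tool", "body": {
  "targets": [
    [[9,20.5,-13.8],[-62.5,0,0],1],
    [[9,20.5,-13.8],[-62.5,0,0],1],
    [[9,20.5,-13.8],[-62.5,0,0],1],
    [[9,20.5,-13.8],[-62.5,0,0],1],
    [[9,20.5,-13.8],[-62.5,0,0],1],
    [[9,20.5,-13.8],[-62.5,0,0],1],
    [[9,20.5,-13.8],[-62.5,0,0],1],
    [[9,20.5,-13.8],[-62.5,0,0],1]
  ]
}}

```text
time_s: 2.2
eef_pos: [0.5275, 0.2323, 0.1761]
tcp_rot: [-0.048, 0.707, 0.048, 0.704]
force: [0.5, -1.3, -0.3]
gripper_width: 0.0855
```

Call:
{"method": "servo_tool", "body": {
  "targets": [
    [[0,0,0],[-5,0,0],1],
    [[0,0,0],[-5,0,0],1],
    [[0,0,0],[-5,0,0],1],
    [[0,0,0],[-5,0,0],1],
    [[0,0,0],[-5,0,0],1],
    [[0,0,0],[-5,0,0],1],
    [[0,0,0],[-5,0,0],1],
    [[0,0,0],[-5,0,0],1]
  ]
}}

```text
time_s: 2.87
eef_pos: [0.5283, 0.2293, 0.1789]
tcp_rot: [-0.075, 0.703, 0.075, 0.703]
force: [0.0, -0.9, -1.0]
gripper_width: 0.0853
```

Run:
```python
from h import *
move([.528,0.24,.18],.234)
c=cam('wrist');p,d=snapshot('wrist');save('w2',p);np.savez('pics/w2.npz',p=p,d=d,**c)
```

```text
pos [0.5283 0.2293 0.1789] t 2.87 F [ 0.  -0.9 -1. ] w 0.0853
shift cm [-0.11  1.05  0.19] turn [-1.27  0.01  0.  ]
```

View pics/w2.png

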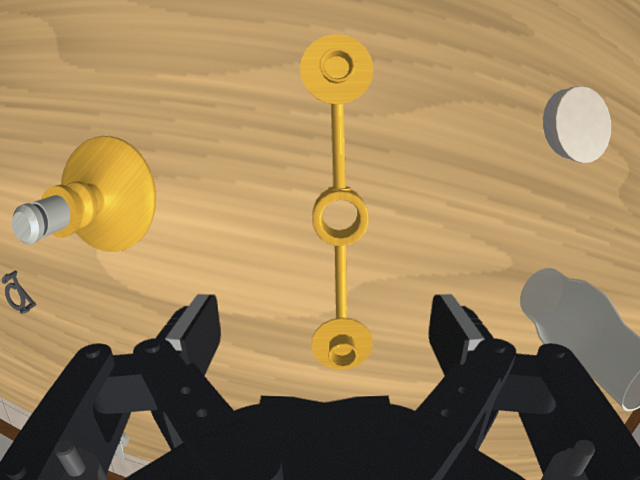

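The hub rim is at (341,216) between the cups at (337,67) and (343,349), all clear. I'll measure the hub by its rim and bore, and the cups.

```bash
cat >> h.py <<'E'
def load(n):
    z=np.load('pics/%s.npz'%n);return {k:z[k] for k in z.files},z['p'],z['d']
def grab(n,name='wrist'):
    c=cam(name);p,d=snapshot(name);save(n,p);np.savez('pics/%s.npz'%n,p=p,d=d,**c);return c,p,d
E
python3 - <<'E'
from h import *
c,p,d=load('w2')
hsv=cv2.cvtColor(p,cv2.COLOR_RGB2HSV)
m=((hsv[...,1]>200)&(hsv[...,0]<30)&(hsv[...,2]>60)).astype(np.uint8)*255
# circle fit of the bore's upper rim through plane z=.03 : boundary of wood-coloured hole
x0,y0=305,180;cr=p[y0:y0+75,x0:x0+75];save('w2hub',cv2.resize(cr,None,fx=8,fy=8,interpolation=cv2.INTER_CUBIC))
for n,u,v,z in [('hub',341,214,.03),('cupfar',337,67,.046),('cupnear',343,349,.046)]: print(n,onplane(c,u,v,z,1))
for u,v in [(341,190),(320,216),(363,216),(340,240)]:
    o,dd=ray(c,u,v,1); dz=(c['R']@dd)[2]; X=o+dd/dz*d[v,u]; print(u,v,X.round(4))
E
```

```text
hub [0.52507389 0.2447377  0.03      ]
cupfar [0.40567672 0.21452689 0.046     ]
cupnear [0.64805381 0.27447009 0.046     ]
341 190 [0.5051 0.2404 0.0262]
320 216 [0.5305 0.2273 0.0306]
363 216 [0.5228 0.2639 0.0298]
340 240 [0.5482 0.2491 0.03  ]
```

View pics/w2hub.png

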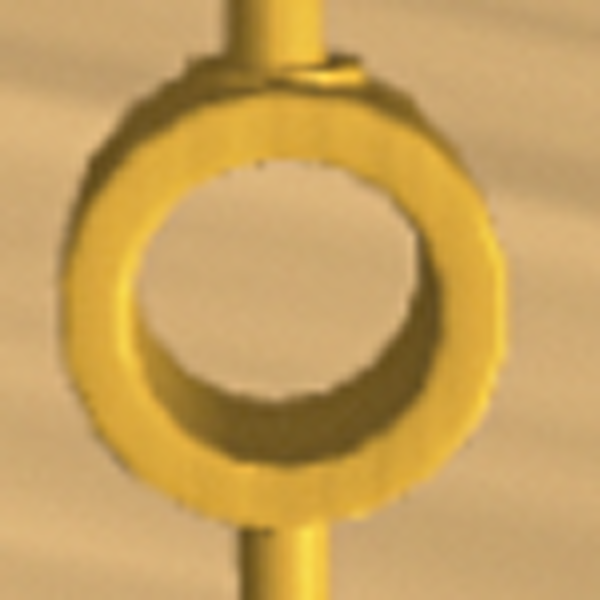

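Run:
```python
from h import *
c,p,d=load('w2')
H=onplane(c,340.1,218.4,.03,1);print(H)
for r in [.025,.017]:
  for a in np.radians([0,90,180,270]): 
    print(r,[round(float(x),1) for x in proj(c,H+[r*np.cos(a),r*np.sin(a),0],1)])
a=.238
for s in (-1,1):
  for z in (.03,.046): print(s,z,proj(c,[H[0]+s*.13*np.cos(a),H[1]+s*.13*np.sin(a),z],1))
cr=np.vstack([p[40:100,300:380],p[310:370,300:380]]);save('w2c',cv2.resize(cr,None,fx=5,fy=5,interpolation=cv2.INTER_CUBIC))
print(-c['R'].T@c['t'])
```

```text
[0.52905833 0.24483678 0.03      ]
0.025 [333.9, 245.3]
0.025 [367.9, 224.3]
0.025 [346.5, 190.6]
0.025 [311.9, 212.5]
0.017 [335.8, 236.8]
0.017 [359.1, 222.4]
0.017 [344.4, 199.6]
0.017 [320.9, 214.4]
-1 0.03 (np.float64(336.6967913759926), np.float64(66.86528699626245))
-1 0.046 (np.float64(337.3634940933592), np.float64(63.432997903590746))
1 0.03 (np.float64(341.5628381629117), np.float64(346.39070405477605))
1 0.046 (np.float64(342.24653800326854), np.float64(355.35147245596124))
[0.4595732  0.21581053 0.34393574]
```

View pics/w2c.png

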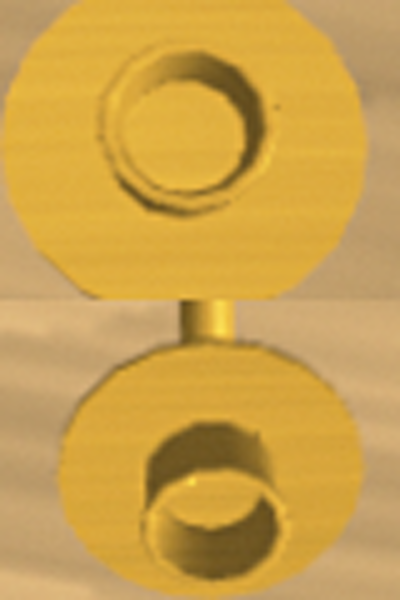

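Run:
```python
from h import *
move([.529,0.2448,.004],.243)
```

```text
pos [0.5283 0.2293 0.1789] t 2.92 F [-0.6  0.6  0.1] w 0.0855
shift cm [17.49  1.5   0.38] turn [-1.78  0.01 -0.  ]
```

Call:
{"method": "servo_tool", "body": {
  "targets": [
    [[3,1.5,0.4],[-1.8,0,0],1],
    [[6,1.5,0.4],[-1.8,0,0],1],
    [[9,1.5,0.4],[-1.8,0,0],1],
    [[11,1.5,0.4],[-1.8,0,0],1],
    [[12,1.5,0.4],[-1.8,0,0],1],
    [[12,1.5,0.4],[-1.8,0,0],1],
    [[12,1.5,0.4],[-1.8,0,0],1],
    [[12,1.5,0.4],[-1.8,0,0],1]
  ]
}}

```text
time_s: 3.58
eef_pos: [0.5306, 0.2455, 0.0605]
tcp_rot: [-0.086, 0.701, 0.086, 0.703]
force: [-0.2, 0.8, 0.5]
gripper_width: 0.0853
```

Run:
```python
from h import *
move([.529,0.2448,.004],.243)
grab('w3')
```

```text
pos [0.5306 0.2455 0.0605] t 3.58 F [-0.2  0.8  0.5] w 0.0853
shift cm [ 5.65 -0.03 -0.19] turn [ 0.04  0.18 -0.01]
```

View pics/w3.png

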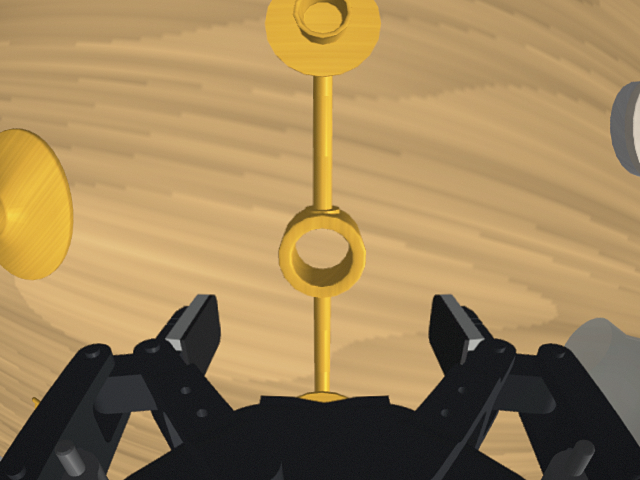

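The hub sits midway between the fingers at (322,255), so I descend.

Call:
{"method": "servo_tool", "body": {
  "targets": [
    [[1.5,0,-0.2],[0,0,0],1],
    [[3,0,-0.2],[0,0,0],1],
    [[4.2,0,-0.2],[0,0,0],1],
    [[5,0,-0.2],[0,0,0],1],
    [[5.6,0,-0.2],[0,0,0],1],
    [[5.6,0,-0.2],[0,0,0],1],
    [[5.6,0,-0.2],[0,0,0],1],
    [[5.6,0,-0.2],[0,0,0],1]
  ]
}}

```text
time_s: 4.3
eef_pos: [0.5278, 0.2447, 0.0034]
tcp_rot: [-0.086, 0.701, 0.086, 0.702]
force: [-0.1, -0.2, 0.1]
gripper_width: 0.0853
```

Run:
```python
from h import *
move([.529,0.2448,.004],.243)
c,p,d=grab('w4')
save('w4',p)
```

```text
pos [0.5278 0.2447 0.0034] t 4.3 F [-0.1 -0.2  0.1] w 0.0853
shift cm [-0.06 -0.02  0.12] turn [ 0.05  0.07 -0.  ]
```

View pics/w4.png

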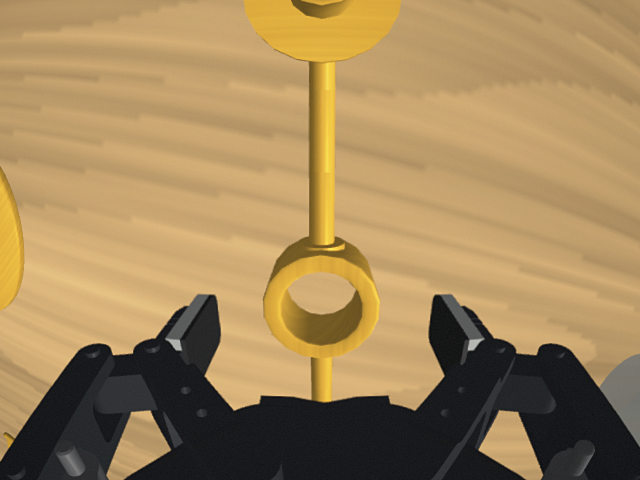

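Run:
```python
from h import *
c,p,d=load('w4')
print(onplane(c,321.5,303,.03,1)); 
# rim extents
for q in [(321.5,245),(321.5,357),(264,305),(380,305),(321.5,273),(321.5,344)]: print(q,onplane(c,*q,.03,1).round(4))
```

```text
[0.52620479 0.24447739 0.03      ]
(321.5, 245) [0.5018 0.2385 0.03  ]
(321.5, 357) [0.5526 0.251  0.03  ]
(264, 305) [0.5332 0.2214 0.03  ]
(380, 305) [0.5215 0.2685 0.03  ]
(321.5, 273) [0.5132 0.2413 0.03  ]
(321.5, 344) [0.5458 0.2493 0.03  ]
```

Call:
{"method": "servo_tool", "body": {
  "targets": [
    [[0,0,0.1],[0,0,0],0.7],
    [[0,0,0.1],[0,0,0],0.5],
    [[0,0,0.1],[0,0,0],0.4],
    [[0,0,0.1],[0,0,0],0.3],
    [[0,0,0.1],[0,0,0],0.3],
    [[0,0,0.1],[0,0,0],0.3],
    [[0,0,0.1],[0,0,0],0.3],
    [[0,0,0.1],[0,0,0],0.3]
  ],
  "squeeze": 40
}}

```text
time_s: 5.02
eef_pos: [0.5287, 0.2444, 0.0039]
tcp_rot: [-0.086, 0.701, 0.086, 0.702]
force: [-1.7, -2.0, 6.3]
gripper_width: 0.0457
```

Run:
```python
from h import *
move([.529,0.2448,.15],.243)
```

```text
pos [0.5287 0.2444 0.0039] t 5.02 F [-1.7 -2.   6.3] w 0.0457
shift cm [-14.61   0.02   0.06] turn [0.03 0.06 0.07]
```

Run:
```python
from h import *
c,p,d=grab('w5'); print(get_state()['gripper_width'])
```

```text
0.046151004585219174
```

View pics/w5.png

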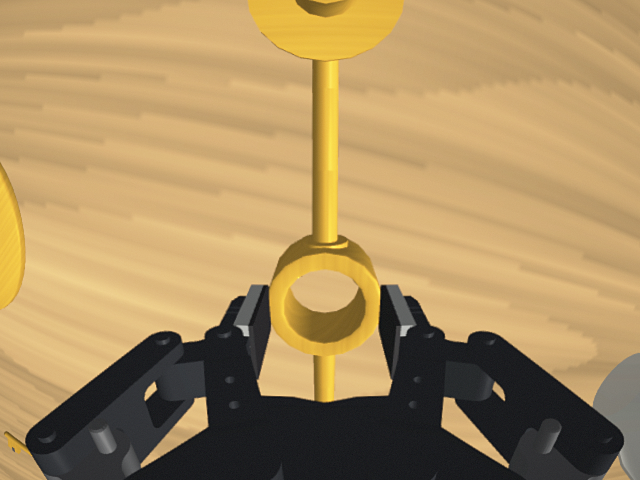

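Call:
{"method": "servo_tool", "body": {
  "targets": [
    [[-0.5,0,0],[0,0,0],0.3],
    [[-1.5,0,0],[0,0,0],0.3],
    [[-4,0,0],[0,0,0],0.3],
    [[-7,0,0],[0,0,0],0.3],
    [[-10,0,0],[0,0,0],0.3],
    [[-13,0,0],[0,0,0],0.3],
    [[-15,0,0],[0,0,0],0.3],
    [[-16.5,0,0],[0,0,0],0.3]
  ],
  "squeeze": 50
}}

```text
time_s: 5.73
eef_pos: [0.5286, 0.2451, 0.1705]
tcp_rot: [-0.086, 0.701, 0.086, 0.703]
force: [0.1, 0.4, -4.6]
gripper_width: 0.0449
```

Run:
```python
from h import *
move([.50,0.02,.19],.243)
```

```text
pos [0.5286 0.2451 0.1705] t 5.73 F [ 0.1  0.4 -4.6] w 0.0449
shift cm [ -1.98 -21.15  -8.21] turn [ 0.06  0.15 -0.03]
```

Call:
{"method": "servo_tool", "body": {
  "targets": [
    [[-1,-2,0],[0,0,0],0.3],
    [[-2,-4,0],[0,0,0],0.3],
    [[-2,-7,0],[0,0,0],0.3],
    [[-2,-10,0],[0,0,0],0.3],
    [[-2,-13,0],[0,0,0],0.3],
    [[-2,-15,0],[0,0,0],0.3],
    [[-2,-16,-1],[0,0,0],0.3],
    [[-2,-16,-1.5],[0,0,0],0.3]
  ]
}}

```text
time_s: 6.4
eef_pos: [0.5508, 0.0838, 0.1872]
tcp_rot: [-0.085, 0.703, 0.085, 0.701]
force: [-0.1, -0.8, -4.8]
gripper_width: 0.0445
```

Call:
{"method": "servo_tool", "body": {
  "targets": [
    [[0,0,0],[0,0,0],0.3],
    [[0,0,0],[0,0,0],0.3],
    [[0,0,0],[0,0,0],0.3],
    [[0,0,0],[0,0,0],0.3],
    [[0,0,0],[0,0,0],0.3],
    [[0,0,0],[0,0,0],0.3],
    [[0,0,0],[0,0,0],0.3],
    [[0,0,0],[0,0,0],0.3]
  ]
}}

```text
time_s: 7.07
eef_pos: [0.5522, 0.0861, 0.1878]
tcp_rot: [-0.086, 0.702, 0.086, 0.702]
force: [-0.3, 0.1, -4.8]
gripper_width: 0.0446
```

Run:
```python
from h import *
move([.555,0.0,.19],.243)
c,p,d=grab('w6')
```

```text
pos [0.5522 0.0861 0.1878] t 7.07 F [-0.3  0.1 -4.8] w 0.0446
shift cm [-0.23 -8.43 -1.81] turn [ 0.07 -0.   -0.  ]
```

View pics/w6.png

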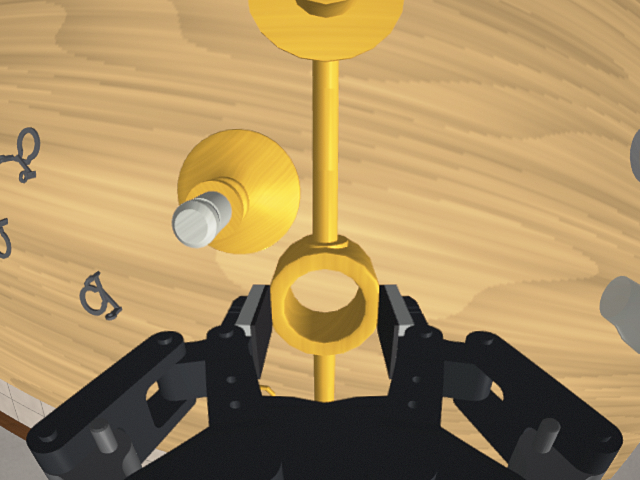

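Run:
```python
from h import *
c,p,d=load('w6')
a=cv2.resize(p[190:260,160:250],None,fx=6,fy=6,interpolation=cv2.INTER_CUBIC)
b=cv2.resize(p[230:365,260:390],None,fx=4,fy=4,interpolation=cv2.INTER_CUBIC)
a=cv2.copyMakeBorder(a,0,120,0,0,cv2.BORDER_CONSTANT);b=cv2.resize(b,(520,540))
save('w6c',b);save('w6s',a)
```

```text
(no output)
```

View pics/w6c.png

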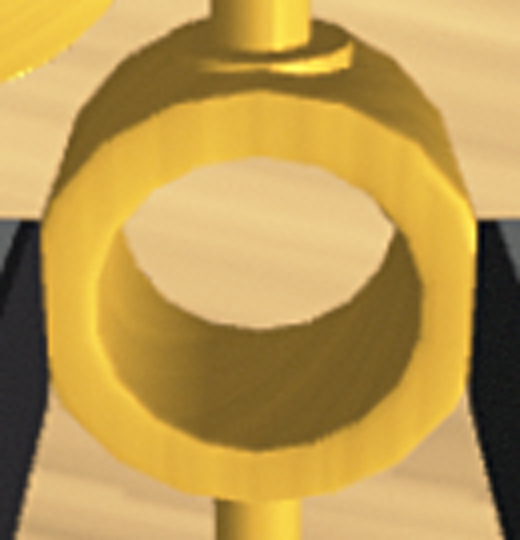

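View pics/w6s.png

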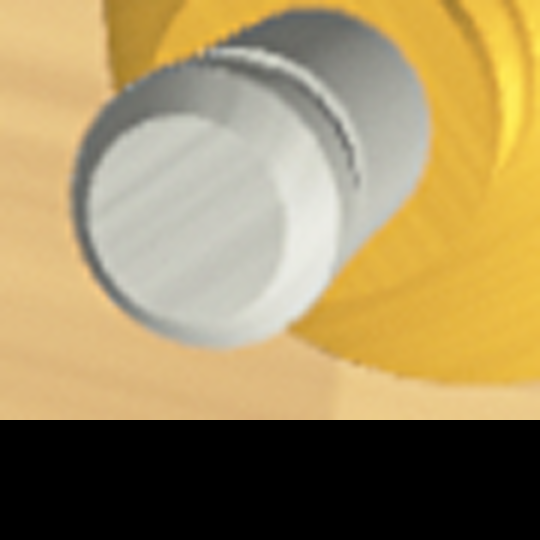

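Run:
```python
from h import *
c,p,d=load('w6')
f=lambda x,y,ox,oy,k:(ox+(x+.5)/k-.5,oy+(y+.5)/k-.5)
S=[onplane(c,*f(x,y,160,190,6),.1335,1) for x,y in [(88,210),(288,225),(195,113),(180,325)]]
print('stem',np.round(S,4).tolist(),np.mean(S,0))
print('diam',np.linalg.norm(S[0]-S[1]),np.linalg.norm(S[2]-S[3]))
for zt in (.214,):
  H=[onplane(c,*f(x,y,260,230,4),zt,1) for x,y in [(97,300),(421,300),(259,157),(259,450)]]
  print('hub',np.mean(H,0),np.linalg.norm(H[0]-H[1]),np.linalg.norm(H[2]-H[3]))
  T=get_state()['eef_pos'];print(T)
  move(T+np.r_[(np.mean(S,0)-np.mean(H,0))[:2],0],.243)
```

```text
stem [[0.5608, -0.0099, 0.1335], [0.557, 0.0128, 0.1335], [0.5474, 0.0007, 0.1335], [0.5709, 0.0024, 0.1335]] [0.55901977 0.00148432 0.1335    ]
diam 0.023065477946464092 0.023571953636723132
hub [0.55193027 0.08738871 0.214     ] 0.03376671442499301 0.03445910324232325
[0.55221253 0.08599272 0.18774863]
pos [0.5522 0.086  0.1877] t 7.12 F [ 0.1  1.1 -4.7] w 0.0447
shift cm [ 0.   -8.51 -1.39] turn [0.06 0.   0.  ]
```

Call:
{"method": "servo_tool", "body": {
  "targets": [
    [[0,-1.5,-0.2],[0,0,0],0.3],
    [[0,-3.5,-0.5],[0,0,0],0.3],
    [[0,-5.5,-1],[0,0,0],0.3],
    [[0,-7,-1.4],[0,0,0],0.3],
    [[0,-8,-1.4],[0,0,0],0.3],
    [[0,-8.5,-1.4],[0,0,0],0.3],
    [[0,-8.5,-1.4],[0,0,0],0.3],
    [[0,-8.5,-1.4],[0,0,0],0.3]
  ]
}}

```text
time_s: 7.78
eef_pos: [0.5592, 0.0004, 0.1877]
tcp_rot: [-0.086, 0.702, 0.086, 0.702]
force: [0.9, 0.3, -4.3]
gripper_width: 0.045
```

Call:
{"method": "servo_tool", "body": {
  "targets": [
    [[1,0,0],[0,0,0],0.3],
    [[2,0,0],[0,0,0],0.3],
    [[2.5,0,0],[0,0,0],0.3],
    [[3,0,0],[0,0,0],0.3],
    [[3,0,0],[0,0,0],0.3],
    [[3,0,0],[0,0,0],0.3],
    [[3,0,0],[0,0,0],0.3],
    [[3,0,0],[0,0,0],0.3]
  ]
}}

```text
time_s: 8.45
eef_pos: [0.5596, -0.0, 0.1583]
tcp_rot: [-0.086, 0.701, 0.086, 0.702]
force: [0.3, -0.0, -4.2]
gripper_width: 0.0446
```

Run:
```python
from h import *
move([.559,0.0015,.19],.243)
c,p,d=grab('w7')
b=cv2.resize(p[230:365,260:390],None,fx=4,fy=4,interpolation=cv2.INTER_CUBIC);save('w7c',b)
```

```text
pos [ 0.5596 -0.      0.1583] t 8.45 F [ 0.3 -0.  -4.2] w 0.0446
shift cm [-3.17  0.16 -0.02] turn [0.06 0.06 0.02]
```

View pics/w7c.png

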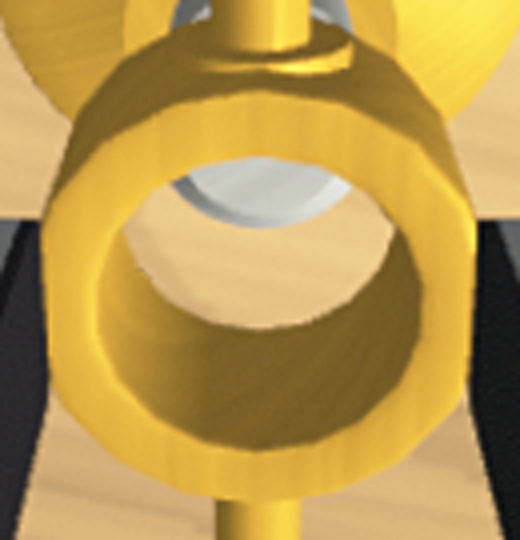

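Run:
```python
from h import *
c,p,d=load('w7')
f=lambda x,y,ox=260,oy=230,k=4:(ox+(x+.5)/k-.5,oy+(y+.5)/k-.5)
zt=np.array([np.cos(.243),np.sin(.243),0])
print('stem via collar', onplane(c,*f(258,226),.1285,1)-.0158*zt)
T=get_state()['eef_pos'];off=T[2]-.0039
H=[onplane(c,*f(x,y),off+.03,1) for x,y in [(97,300),(421,300),(259,157),(259,450)]];print('hub',np.mean(H,0))
print('hub via lower rim',onplane(c,*f(260,328),off,1)-.017*zt, T)
print('flat top edge',onplane(c,*f(258,215),.1335,1)-.0115*zt)
```

```text
stem via collar [0.55903141 0.00108051 0.1285    ]
hub [0.55932026 0.00128435 0.18441684]
hub via lower rim [0.56059132 0.00174727 0.15441684] [ 5.59579146e-01 -7.17564551e-05  1.58316839e-01]
flat top edge [0.55944774 0.00118443 0.1335    ]
```

Call:
{"method": "servo_tool", "body": {
  "targets": [
    [[0.6,0,0],[0,0,0],0.3],
    [[1.2,0,0],[0,0,0],0.3],
    [[1.6,0,0],[0,0,0],0.3],
    [[2,0,0],[0,0,0],0.3],
    [[2.4,0,0],[0,0,0],0.3],
    [[2.7,0,0],[0,0,0],0.3],
    [[3,0,0],[0,0,0],0.3],
    [[3,0,0],[0,0,0],0.3]
  ]
}}

```text
time_s: 9.17
eef_pos: [0.5585, 0.0001, 0.1269]
tcp_rot: [-0.086, 0.702, 0.086, 0.701]
force: [-0.6, -0.1, -4.8]
gripper_width: 0.045
```

Run:
```python
from h import *
move([.559,0.0012,.0889],.243)
c,p,d=grab('w8')
b=cv2.resize(p[230:365,260:390],None,fx=4,fy=4,interpolation=cv2.INTER_CUBIC);save('w8c',b)
```

```text
pos [5.585e-01 1.000e-04 1.269e-01] t 9.17 F [-0.6 -0.1 -4.8] w 0.045
shift cm [3.8  0.1  0.08] turn [ 0.05 -0.07 -0.03]
```

View pics/w8c.png

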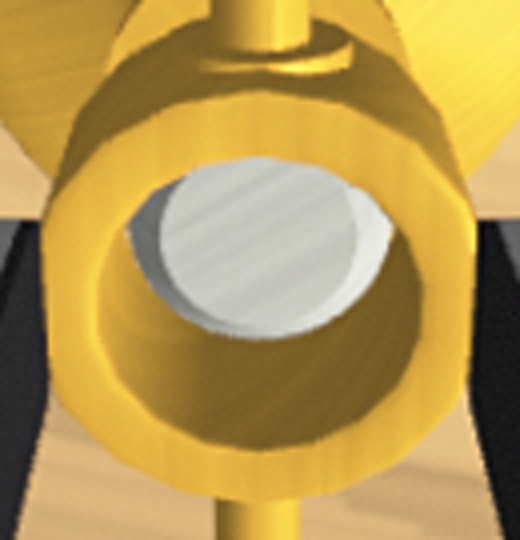

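The spigot is inside the bore with no side force. I lower on.

Call:
{"method": "servo_tool", "body": {
  "targets": [
    [[0.4,0,0.1],[0,0,0],0.3],
    [[0.9,0,0.1],[0,0,0],0.3],
    [[1.4,0,0.1],[0,0,0],0.3],
    [[1.9,0,0.1],[0,0,0],0.3],
    [[2.4,0,0.1],[0,0,0],0.3],
    [[2.8,0,0.1],[0,0,0],0.3],
    [[3.2,0,0.1],[0,0,0],0.3],
    [[3.4,0,0.1],[0,0,0],0.3]
  ]
}}

```text
time_s: 9.88
eef_pos: [0.5599, 0.0003, 0.093]
tcp_rot: [-0.086, 0.702, 0.086, 0.702]
force: [0.2, -0.2, -3.5]
gripper_width: 0.0451
```

Call:
{"method": "servo_tool", "body": {
  "targets": [
    [[0.1,0,0],[0,0,0],0.3],
    [[0.1,0,0],[0,0,0],0.3],
    [[0.2,0,0],[0,0,0],0.3],
    [[0.2,0,0],[0,0,0],0.3],
    [[0.3,0,0],[0,0,0],0.3],
    [[0.3,0,0],[0,0,0],0.3],
    [[0.3,0,0],[0,0,0],0.3],
    [[0.3,0,0],[0,0,0],0.3]
  ]
}}

```text
time_s: 10.55
eef_pos: [0.5602, 0.0002, 0.0909]
tcp_rot: [-0.086, 0.702, 0.086, 0.702]
force: [0.1, -0.1, -3.6]
gripper_width: 0.0446
```

Run:
```python
from h import *
move([.559,0.0012,.0889],.243)
c,p,d=grab('w9')
```

```text
pos [5.602e-01 2.000e-04 9.090e-02] t 10.55 F [ 0.1 -0.1 -3.6] w 0.0446
shift cm [ 0.2   0.12 -0.1 ] turn [0.05 0.02 0.01]
```

View pics/w9.png

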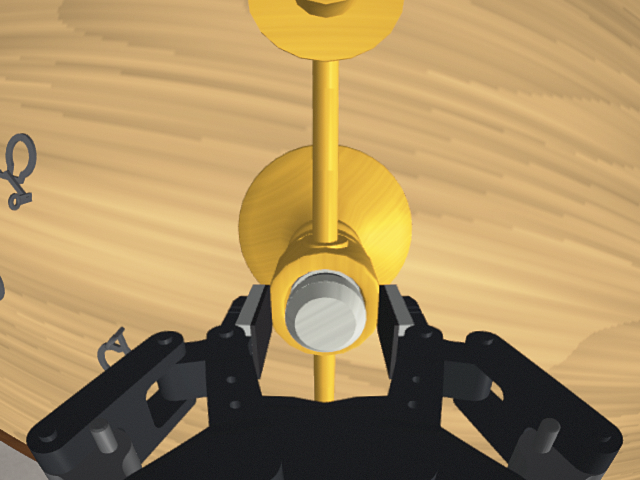

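Call:
{"method": "servo_tool", "body": {
  "targets": [
    [[0.05,0,-0.05],[0,0,0],0.3],
    [[0.1,0,-0.05],[0,0,0],0.3],
    [[0.15,0,-0.05],[0,0,0],0.3],
    [[0.2,0,-0.05],[0,0,0],0.3],
    [[0.2,0,-0.05],[0,0,0],0.3],
    [[0.25,0,-0.05],[0,0,0],0.3],
    [[0.25,0,-0.05],[0,0,0],0.3],
    [[0.25,0,-0.05],[0,0,0],0.3]
  ]
}}

```text
time_s: 11.27
eef_pos: [0.5596, 0.0001, 0.0892]
tcp_rot: [-0.086, 0.702, 0.086, 0.702]
force: [-3.9, 0.4, 5.4]
gripper_width: 0.045
```

It is seated: contact force rises at TCP z 0.0892, against an expected 0.0889. I release.

Call:
{"method": "servo_tool", "body": {
  "targets": [
    [[0,0,0],[0,0,0],0.6],
    [[0,0,0],[0,0,0],0.7],
    [[0,0,0],[0,0,0],1],
    [[0,0,0],[0,0,0],1],
    [[0,0,0],[0,0,0],1],
    [[0,0,0],[0,0,0],1],
    [[-1,0,0],[0,0,0],1],
    [[-2,0,0],[0,0,0],1]
  ]
}}

```text
time_s: 11.93
eef_pos: [0.5589, 0.0002, 0.1083]
tcp_rot: [-0.086, 0.702, 0.086, 0.701]
force: [0.7, -0.6, 0.5]
gripper_width: 0.0857
```

Call:
{"method": "servo_tool", "body": {
  "targets": [
    [[-3,0,0],[0,0,0],1],
    [[-6,0,0],[0,0,0],1],
    [[-9,0,0],[0,0,0],1],
    [[-12,0,0],[0,0,0],1],
    [[-12,0,0],[0,0,0],1],
    [[-12,0,0],[0,0,0],1],
    [[-12,0,0],[0,0,0],1],
    [[-12,0,0],[0,0,0],1]
  ]
}}

```text
time_s: 12.6
eef_pos: [0.5586, 0.0002, 0.2272]
tcp_rot: [-0.086, 0.703, 0.086, 0.701]
force: [-0.0, -0.3, -0.4]
gripper_width: 0.0855
```

Run:
```python
from h import *
move([.559,0.0012,.0889],.243)
c,p,d=grab('w10')
```

```text
pos [5.586e-01 2.000e-04 2.272e-01] t 12.6 F [-0.  -0.3 -0.4] w 0.0855
shift cm [13.83  0.07  0.09] turn [ 0.05 -0.12 -0.04]
```

View pics/w10.png

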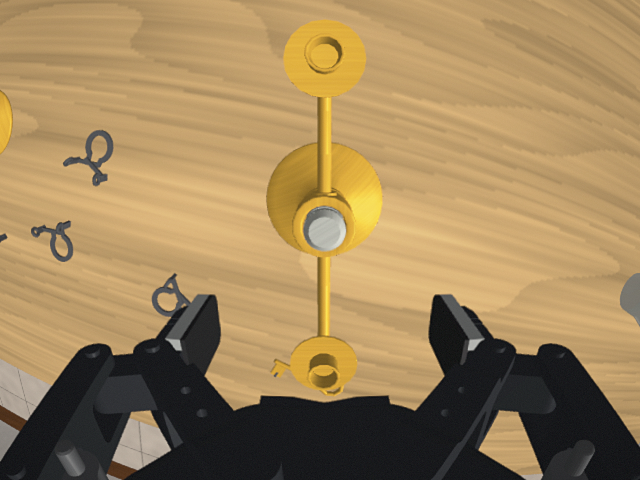

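Run:
```python
from h import *
c,p,d=load('w10')
def P(u,v):
    o,dd=ray(c,u,v,1);return o+dd/(c['R']@dd)[2]*d[v,u]
for q in [(324,201),(299,230),(349,230),(324,253),(325,228),(324,55),(324,390)]: print(q,P(*q).round(4))
# ring in w10
save('w10r',cv2.resize(p[110:210,50:130],None,fx=6,fy=6,interpolation=cv2.INTER_CUBIC))
z=np.load('pics/top0.npz');ct={k:z[k] for k in z.files}
# ring circle centre from top crop (317,328)/4.4
rc=onplane(ct,340+317/4.4,170+328/4.4,.004);ex=onplane(ct,340+(300+371)/2/4.4,170+(272+292)/2/4.4,.02)
print('ring top cam',rc,ex,np.degrees(np.arctan2(*(ex-rc)[:2][::-1])))
print('proj ring in w10',proj(c,rc,1))
```

```text
(324, 201) [ 0.5403 -0.0031  0.1159]
(299, 230) [ 0.5672 -0.0164  0.1149]
(349, 230) [0.558  0.0213 0.1143]
(324, 253) [0.5806 0.0069 0.1151]
(325, 228) [0.5558 0.0015 0.1346]
(324, 55) [ 0.4331 -0.0298  0.1142]
(324, 390) [0.8013 0.0617 0.0055]
ring top cam [ 0.5549336  -0.27527117  0.004     ] [ 0.58453768 -0.28573366  0.02      ] -19.464101953189374
proj ring in w10 (np.float64(97.10446453655052), np.float64(145.85039051411894))
```

View pics/w10r.png

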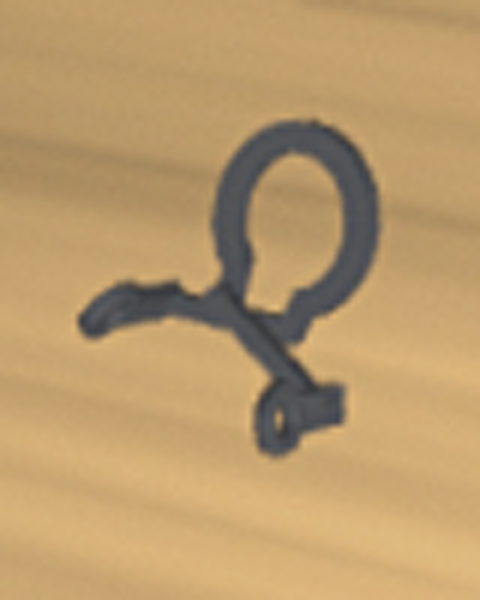

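The hub rim reads 0.114–0.116 m all round, so the branch is seated and level. The ring meant is at (97,146) in this view; I go over it.

Run:
```python
from h import *
move([.585,-.285,.18],np.radians(-20))
```

```text
pos [5.584e-01 2.000e-04 2.268e-01] t 12.65 F [-0.9 -0.3  0.8] w 0.0853
shift cm [  4.66 -28.33  -4.29] turn [ 3.397e+01 -1.700e-01 -1.000e-02]
```

Call:
{"method": "servo_tool", "body": {
  "targets": [
    [[0,-4,-0.5],[7,0,0],1],
    [[0,-8,-1],[14,0,0],1],
    [[1,-12,-2],[21,0,0],1],
    [[2,-16,-3],[28,0,0],1],
    [[3,-20,-4],[34,0,0],1],
    [[4,-24,-4.3],[34,0,0],1],
    [[4.6,-27,-4.3],[34,0,0],1],
    [[4.6,-28.3,-4.3],[34,0,0],1]
  ]
}}

```text
time_s: 13.32
eef_pos: [0.5847, -0.2884, 0.1783]
tcp_rot: [0.125, 0.698, -0.124, 0.695]
force: [-0.2, -0.5, 0.4]
gripper_width: 0.0852
```

Call:
{"method": "servo_tool", "body": {
  "targets": [
    [[0,0,0],[0,0,0],1],
    [[0,0,0],[0,0,0],1],
    [[0,0,0],[0,0,0],1],
    [[0,0,0],[0,0,0],1],
    [[0,0,0],[0,0,0],1],
    [[0,0,0],[0,0,0],1],
    [[0,0,0],[0,0,0],1],
    [[0,0,0],[0,0,0],1]
  ]
}}

```text
time_s: 13.98
eef_pos: [0.5863, -0.2843, 0.1826]
tcp_rot: [0.123, 0.696, -0.123, 0.697]
force: [-1.0, 0.6, -1.2]
gripper_width: 0.0857
```

Run:
```python
from h import *
move([.585,-.285,.18],np.radians(-20))
c,p,d=grab('w11')
```

```text
pos [ 0.5863 -0.2843  0.1826] t 13.98 F [-1.   0.6 -1.2] w 0.0857
shift cm [ 0.26 -0.1  -0.1 ] turn [0.02 0.02 0.  ]
```

View pics/w11.png

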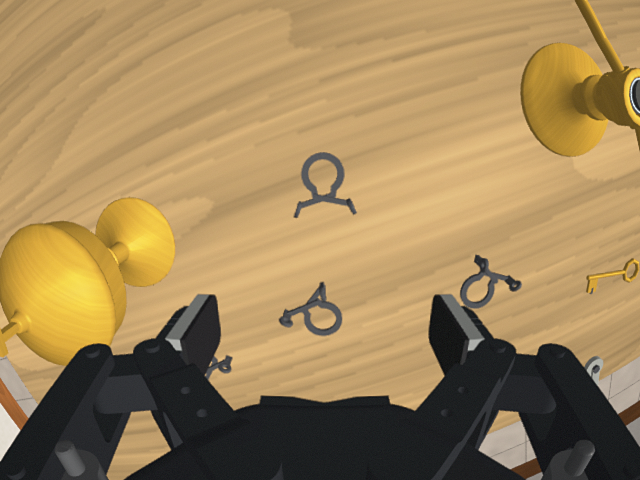

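The target ring is at (322,175), its eyes at (297,212) and (351,209), and the other rings are clear of the fingers. Enlarged crop to measure it:

Run:
```python
from h import *
c,p,d=load('w11')
save('w11r',cv2.resize(p[145:225,285:365],None,fx=7,fy=7,interpolation=cv2.INTER_CUBIC))
```

```text
(no output)
```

View pics/w11r.png

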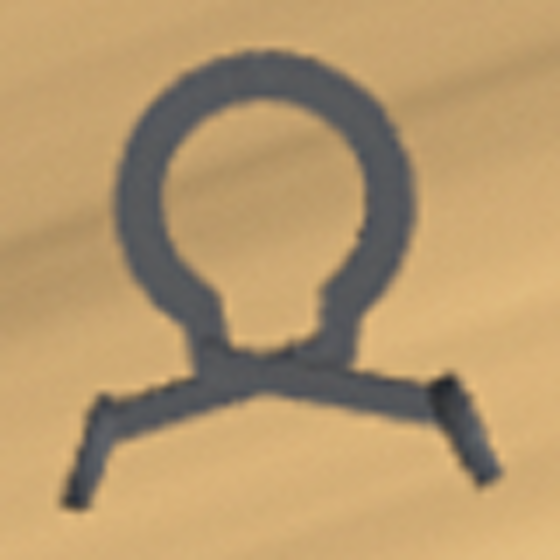

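Run:
```python
from h import *
c,p,d=load('w11')
f=lambda x,y,ox=285,oy=145,k=7:(ox+(x+.5)/k-.5,oy+(y+.5)/k-.5)
O=[onplane(c,*f(*q),.004,1) for q in [(115,200),(414,200),(264,50)]]
C=(O[0]+O[1])/2; print('C',C,np.linalg.norm(O[0]-O[1]),np.linalg.norm(O[2]-C))
L=onplane(c,*f(88,452),.028,1);R=onplane(c,*f(468,430),.028,1)
M=(L+R)/2;print('plates',L,R,np.linalg.norm(L-R),'M',M)
e=M-C;print('along',np.hypot(*e[:2]),'yaw1',np.degrees(np.arctan2(e[1],e[0])))
g=R-L;print('yaw2',np.degrees(np.arctan2(g[1],g[0]))-90)
```

```text
C [ 0.55513928 -0.27373506  0.004     ] 0.03958330180880235 0.019884006376473497
plates [ 0.57498005 -0.30444873  0.028     ] [ 0.58863642 -0.25866314  0.028     ] 0.047778834272552376 M [ 0.58180824 -0.28155594  0.028     ]
along 0.027792074535873932 yaw1 -16.344171804573044
yaw2 -16.608147629332365
```

Run:
```python
from h import *
move([.5896,-.2839,.006],np.radians(-16.5))
```

```text
pos [ 0.5862 -0.2845  0.1825] t 14.03 F [ 0.5  0.6 -0.3] w 0.0853
shift cm [17.65  0.17  0.29] turn [-3.5   0.02  0.  ]
```

Call:
{"method": "servo_tool", "body": {
  "targets": [
    [[3,0.2,0.3],[-3.5,0,0],1],
    [[6,0.2,0.3],[-3.5,0,0],1],
    [[9,0.2,0.3],[-3.5,0,0],1],
    [[12,0.2,0.3],[-3.5,0,0],1],
    [[13.5,0.2,0.3],[-3.5,0,0],1],
    [[14,0.2,0.3],[-3.5,0,0],1],
    [[14,0.2,0.3],[-3.5,0,0],1],
    [[14,0.2,0.3],[-3.5,0,0],1]
  ]
}}

```text
time_s: 14.7
eef_pos: [0.5904, -0.2844, 0.0431]
tcp_rot: [0.101, 0.699, -0.102, 0.7]
force: [-0.1, -0.0, 1.1]
gripper_width: 0.0859
```

Run:
```python
from h import *
move([.5896,-.2839,.006],np.radians(-16.5))
c,p,d=grab('w12')
```

```text
pos [ 0.5904 -0.2844  0.0431] t 14.7 F [-0.1 -0.   1.1] w 0.0859
shift cm [ 3.71  0.03 -0.09] turn [-0.03  0.07  0.02]
```

View pics/w12.png

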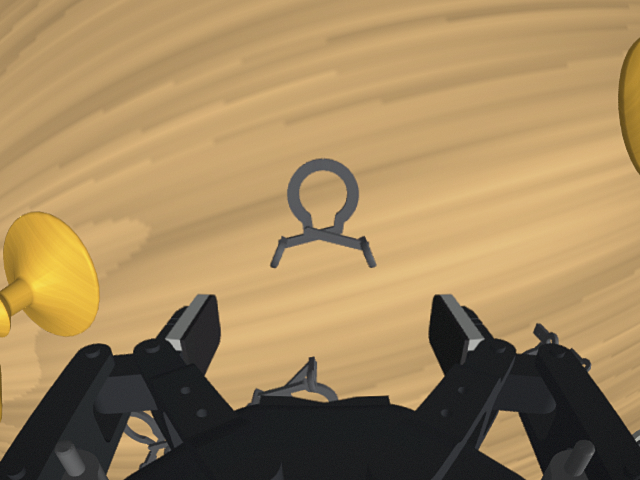

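Call:
{"method": "servo_tool", "body": {
  "targets": [
    [[1,0,-0.1],[0,0,0],1],
    [[2,0,-0.1],[0,0,0],1],
    [[3,0,-0.1],[0,0,0],1],
    [[3.7,0,-0.1],[0,0,0],1],
    [[3.7,0,-0.1],[0,0,0],1],
    [[3.7,0,-0.1],[0,0,0],1],
    [[3.7,0,-0.1],[0,0,0],1],
    [[3.7,0,-0.1],[0,0,0],1]
  ]
}}

```text
time_s: 15.42
eef_pos: [0.5892, -0.284, 0.0057]
tcp_rot: [0.101, 0.699, -0.102, 0.7]
force: [0.4, -1.0, -0.4]
gripper_width: 0.0855
```

Run:
```python
from h import *
move([.5896,-.2839,.006],np.radians(-16.5))
c,p,d=grab('w13')
```

```text
pos [ 0.5892 -0.284   0.0057] t 15.42 F [ 0.4 -1.  -0.4] w 0.0855
shift cm [-0.03  0.02  0.04] turn [-0.02  0.05  0.01]
```

View pics/w13.png

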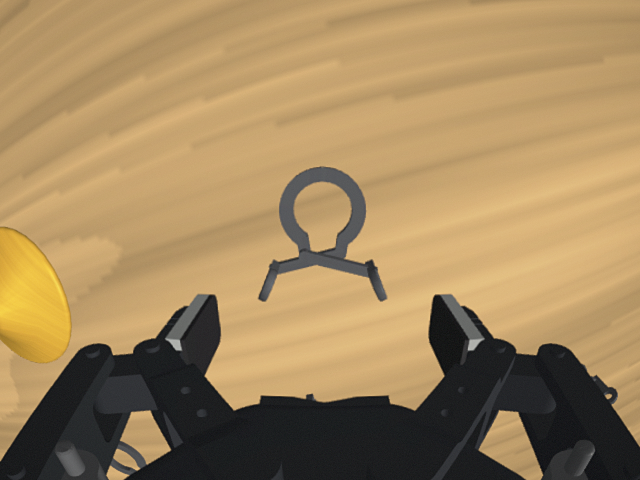

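The plates are centred between the pads, at (267,281) and (376,281). I pinch slowly.

Call:
{"method": "servo_tool", "body": {
  "targets": [
    [[0,0,0],[0,0,0],0.8],
    [[0,0,0],[0,0,0],0.7],
    [[0,0,0],[0,0,0],0.6],
    [[0,0,0],[0,0,0],0.5],
    [[0,0,0],[0,0,0],0.4],
    [[0,0,0],[0,0,0],0.3],
    [[0,0,0],[0,0,0],0.2],
    [[0,0,0],[0,0,0],0.1]
  ],
  "squeeze": 30
}}

```text
time_s: 16.13
eef_pos: [0.5887, -0.2838, 0.0052]
tcp_rot: [0.102, 0.7, -0.102, 0.7]
force: [0.5, 0.8, 0.0]
gripper_width: 0.0091
```

Call:
{"method": "servo_tool", "body": {
  "targets": [
    [[0,0,0],[0,0,0],0],
    [[0,0,0],[0,0,0],0],
    [[0,0,0],[0,0,0],0],
    [[0,0,0],[0,0,0],0],
    [[0,0,0],[0,0,0],0],
    [[0,0,0],[0,0,0],0],
    [[0,0,0],[0,0,0],0],
    [[0,0,0],[0,0,0],0]
  ]
}}

```text
time_s: 16.8
eef_pos: [0.5887, -0.2837, 0.0052]
tcp_rot: [0.102, 0.7, -0.102, 0.7]
force: [-0.6, -0.0, -0.4]
gripper_width: -0.0001
```

Run:
```python
from h import *
move([.5896,-.2839,.006],np.radians(-16.5))
c,p,d=grab('w14')
```

```text
pos [ 0.5887 -0.2837  0.0052] t 16.8 F [-0.6 -0.  -0.4] w -0.0001
shift cm [-0.08  0.01  0.09] turn [-0.03 -0.   -0.  ]
```

View pics/w14.png

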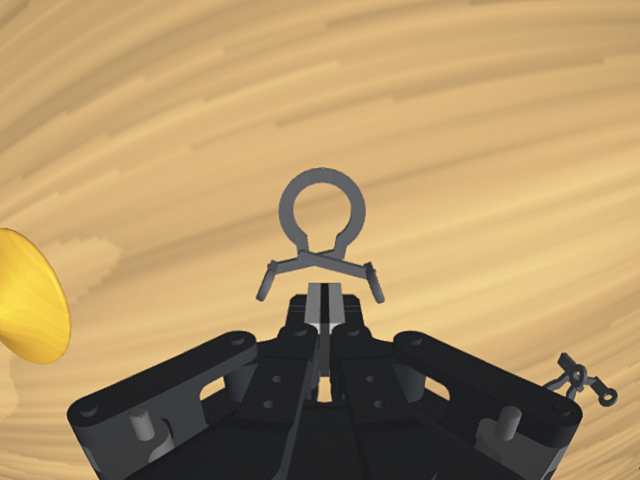

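The fingers closed without catching the plates: the pads' front edge is at v≈283, and the plates at v 263–300 lie ahead of it. I'll re-measure before reopening.

Run:
```python
from h import *
c,p,d=load('w14')
s=get_state();T=s['eef_pos'];R=Ro.from_quat(s['tcp_rot'])
def tl(X): return (R.inv().apply(X-T)*1000).round(1)
for nm,q,z in [('Ltop-in',(273,264),.028),('Ltop-out',(261,300),.028),('Rtop-in',(370,263),.028),('Rtop-out',(380,301),.028),('ringL',(279,210),.004),('ringR',(366,210),.004),('ringback',(322,168),.004)]:
    print(nm,tl(onplane(c,*q,z,1)))
def P(u,v):
    o,dd=ray(c,u,v,1);return o+dd/(c['R']@dd)[2]*d[v,u]
for q in [(314,286),(336,286),(314,300),(336,300),(312,320),(312,340),(296,300),(355,302),(373,281),(262,292)]: print(q,tl(P(*q)))
save('w14c',cv2.resize(p[240:380,240:400],None,fx=5,fy=5)[:600,:800])
```

```text
Ltop-in [-22.7 -19.9 -18. ]
Ltop-out [-22.7 -25.9  -1.5]
Rtop-in [-22.7  19.9 -18.4]
Rtop-out [-22.7  25.   -1. ]
ringL [  1.3 -19.6 -35.5]
ringR [  1.3  20.3 -35.5]
ringback [  1.3   0.2 -54.7]
(314, 286) [-30.9  -2.9 -11.8]
(336, 286) [-30.1   5.8 -11.5]
(314, 300) [-43.2  -2.6 -11.6]
(336, 300) [-43.4   5.4 -11.7]
(312, 320) [-57.8  -2.8 -11.4]
(312, 340) [-71.4  -2.4 -12.1]
(296, 300) [-34.4  -9.8  -7.4]
(355, 302) [-165.     1.2  -70.7]
(373, 281) [-22.2  21.6 -10.1]
(262, 292) [-24.7 -24.8  -6.2]
```

View pics/w14c.png

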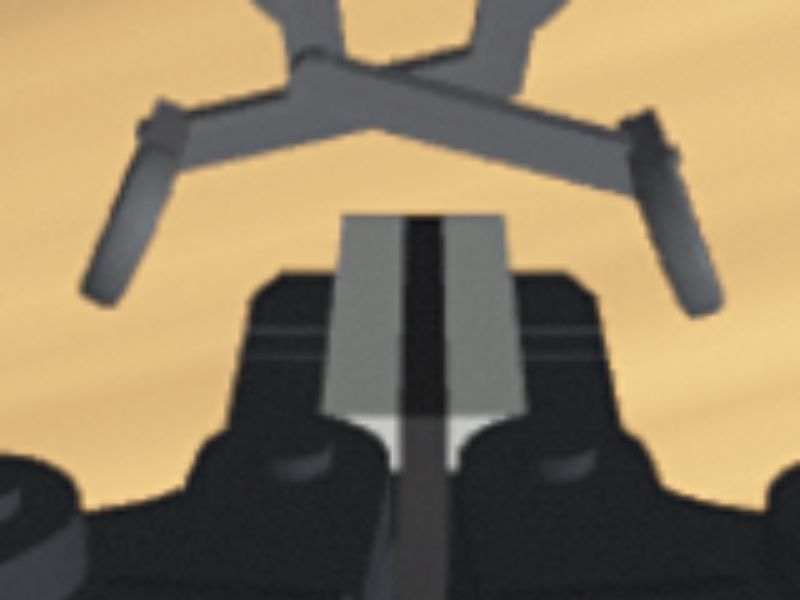

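Run:
```python
from h import *
s=get_state();T=s['eef_pos'];R=Ro.from_quat(s['tcp_rot'])
for n in ['w13','w14']:
    c,p,d=load(n)
    C=-c['R'].T@c['t'];print(n,'cam in tool',(R.inv().apply(C-T)*1000).round(1), 'axis',R.inv().apply(c['R'][2]).round(3))
    for x in (0,-13,-19,-30,-40):
        for y in ((-43,) if n=='w13' else (-3,)):
            print(x,y,[np.round(proj(c,T+R.apply(np.array([x,y,z])/1000),1),0).tolist() for z in (-11,11)])
c,p,d=load('w13')
def P(u,v):
    o,dd=ray(c,u,v,1);return o+dd/(c['R']@dd)[2]*d[v,u]
for q in [(206,299),(195,310),(180,335),(214,305),(215,340),(200,350),(196,385),(190,370)]: print(q,(R.inv().apply(P(*q)-T)*1000).round(1))
save('w13c',cv2.resize(p[280:420,150:230],None,fx=4,fy=4))
```

```text
w13 cam in tool [-165.4    1.1  -70.3] axis [ 0.961 -0.     0.277]
0 -43 [[233.0, 259.0], [237.0, 301.0]]
-13 -43 [[226.0, 269.0], [231.0, 313.0]]
-19 -43 [[223.0, 274.0], [228.0, 319.0]]
-30 -43 [[216.0, 284.0], [222.0, 331.0]]
-40 -43 [[210.0, 294.0], [216.0, 343.0]]
w14 cam in tool [-165.     1.2  -70.7] axis [ 0.961 -0.     0.276]
0 -3 [[315.0, 261.0], [316.0, 303.0]]
-13 -3 [[315.0, 271.0], [315.0, 316.0]]
-19 -3 [[314.0, 276.0], [315.0, 322.0]]
-30 -3 [[314.0, 287.0], [314.0, 334.0]]
-40 -3 [[313.0, 298.0], [314.0, 347.0]]
(206, 299) [-44.6 -43.  -11.2]
(195, 310) [-53.4 -44.6 -11. ]
(180, 335) [-71.  -43.9 -11.1]
(214, 305) [-40.6 -41.5  -6.7]
(215, 340) [-45.6 -41.4   6.1]
(200, 350) [-61.8 -41.7   0.3]
(196, 385) [-101.4  -28.   -16.8]
(190, 370) [-95.4 -31.5 -16.4]
```

View pics/w13c.png

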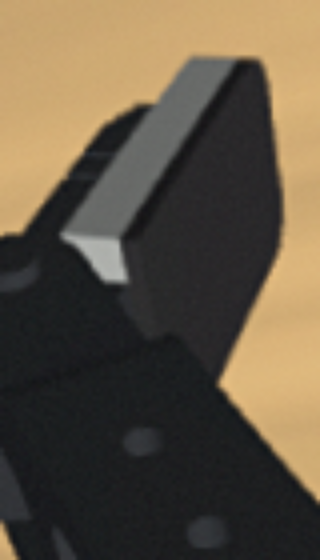

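Run:
```python
from h import *
for n,T,q in [('w5',[.5287,.2444,.0039],[-0.086,.701,.086,.702]),('w9',[.5602,.0002,.0909],[-0.086,.702,.086,.702])]:
    c,p,d=load(n);R=Ro.from_quat(q);T=np.array(T)
    def P(u,v):
        o,dd=ray(c,u,v,1);return o+dd/(c['R']@dd)[2]*d[v,u]
    for q in [(258,292),(262,287),(245,320),(263,310),(262,340),(280,305),(325,346),(372,300),(325,253),(324,150),(324,390)]: print(n,q,(R.inv().apply(P(*q)-T)*1000).round(1))
c,p,d=load('w5');save('w5c',cv2.resize(p[230:400,220:430],None,fx=3.5,fy=3.5))
```

```text
w5 (258, 292) [-36.9 -24.  -11. ]
w5 (262, 287) [-32.1 -23.2 -11.1]
w5 (245, 320) [-58.8 -24.8 -10.8]
w5 (263, 310) [-41.1 -21.8  -5.5]
w5 (262, 340) [-48.3 -21.7   3.4]
w5 (280, 305) [-26.7 -17.2  -0.5]
w5 (325, 346) [-26.6   1.6  19.7]
w5 (372, 300) [-26.4  21.1  -2.7]
w5 (325, 253) [-26.7   1.6 -23.4]
w5 (324, 150) [-12.6   1.2 -62.8]
w5 (324, 390) [-10.6   1.1  58.3]
w9 (258, 292) [-36.6 -24.1 -10.9]
w9 (262, 287) [-31.6 -23.3 -10.8]
w9 (245, 320) [-57.4 -25.1 -10.1]
w9 (263, 310) [-43.6 -21.3  -6.8]
w9 (262, 340) [-50.9 -21.2   1.7]
w9 (280, 305) [-25.9 -17.2  -0.1]
w9 (325, 346) [-43.2   1.6   8.9]
w9 (372, 300) [-26.3  21.1  -2.7]
w9 (325, 253) [-23.8   1.6 -22.5]
w9 (324, 150) [-11.4   1.2 -62.7]
w9 (324, 390) [-11.3   1.2  57.7]
```

View pics/w5c.png

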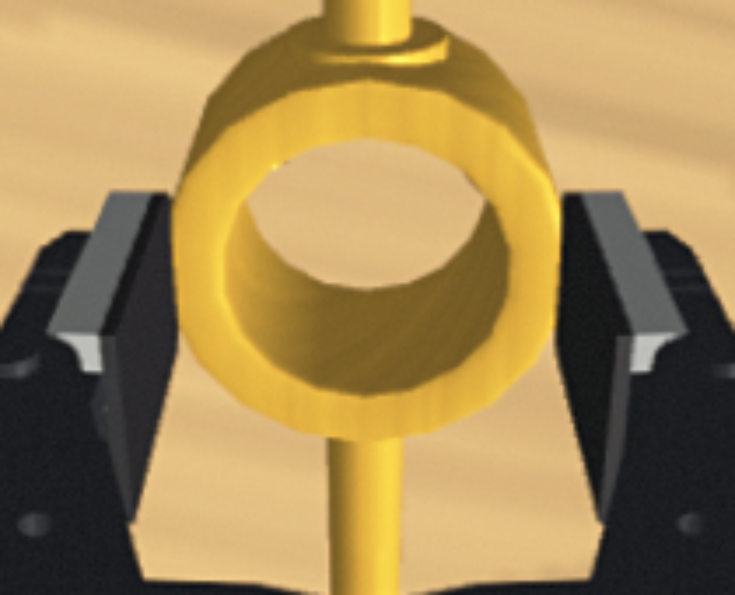

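Run:
```python
from h import *
c,p,d=grab('s2','scene')
T=get_state()['eef_pos'];print(proj(c,T),proj(c,T+[0,0,.028]),proj(c,T+[0,0,.054]))
save('s2c',cv2.resize(p[230:430,150:350],None,fx=3,fy=3,interpolation=cv2.INTER_CUBIC))
```

```text
(np.float64(249.6716010252439), np.float64(333.16267236673883)) (np.float64(248.39210475014127), np.float64(324.4995325167178)) (np.float64(247.1651271253227), np.float64(316.1919829259249))
```

View pics/s2c.png

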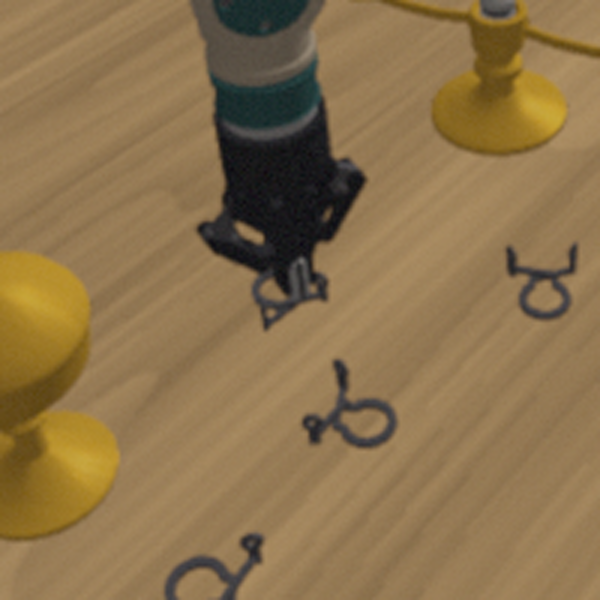

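Run:
```python
from h import *
c,p,d=load('s2')
s=get_state();T=s['eef_pos'];R=Ro.from_quat(s['tcp_rot'])
def P(u,v):
    o,dd=ray(c,u,v);return o+dd*d[v,u]
for u in (247,249,251):
  for v in range(312,336,2): print(u,v,p[v,u],(R.inv().apply(P(u,v)-T)*1000).round(1))
save('s2d',cv2.resize(p[300:350,220:280],None,fx=10,fy=10,interpolation=cv2.INTER_CUBIC))
```

```text
247 312 [24 29 25] [-77.8  -3.6  11.1]
247 314 [23 19 26] [-71.2  -3.8  10.1]
247 316 [26 27 28] [-67.2  -5.1  11.7]
247 318 [70 68 69] [-64.6  -7.   14.6]
247 320 [81 78 79] [-55.9  -6.5  11.8]
247 322 [81 80 78] [-50.8  -7.4  12.3]
247 324 [74 71 70] [-41.2  -6.7   8.8]
247 326 [60 57 59] [-35.3  -7.3   8.7]
247 328 [71 67 67] [-27.8  -7.4   7.3]
247 330 [63 60 65] [-2.7 -1.2 -9.8]
247 332 [64 57 50] [ 2.4 -2.4 -8.8]
247 334 [149 123  87] [ 6.9 -3.7 -7.4]
249 312 [22 19 18] [-72.8   1.9   8.9]
249 314 [23 20 22] [-66.6   1.5   8.3]
249 316 [73 70 70] [-59.6   1.3   7.1]
249 318 [49 50 49] [-60.5  -1.9  13.2]
249 320 [46 45 43] [-52.   -1.5  10.7]
249 322 [61 58 57] [-47.3  -2.6  11.7]
249 324 [67 66 65] [-39.8  -2.6  10.2]
249 326 [71 67 67] [-37.4  -4.6  13.3]
249 328 [76 72 72] [-30.3  -4.8  12.2]
249 330 [65 60 58] [-1.2  3.  -8.4]
249 332 [142 116  78] [ 6.4  2.8 -9.6]
249 334 [158 129  89] [ 5.1 -0.6 -3.1]
251 312 [16 18 21] [-71.7   5.8  10.4]
251 314 [19 15 21] [-68.7   4.1  12.9]
251 316 [75 72 72] [-63.7   3.2  13.6]
251 318 [83 81 80] [-56.6   3.1  12.2]
251 320 [83 80 79] [-49.6   2.9  11.1]
251 322 [77 75 75] [-45.2   1.8  12.4]
251 324 [61 59 60] [-38.4   1.4  11.5]
251 326 [56 57 54] [-31.5   1.2  10.6]
251 328 [53 50 52] [-27.3  -0.1  12.1]
251 330 [89 74 58] [-3.7  5.7 -3.5]
251 332 [160 129  91] [ 7.8  7.  -8.1]
251 334 [160 132  92] [ 6.3  3.5 -1.4]
```

View pics/s2d.png

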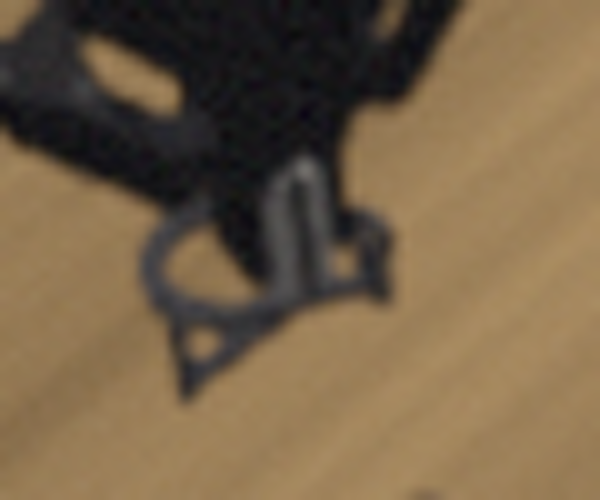

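Both cameras put the visible shut tips about 27 mm behind the reported TCP, i.e. above the plate tops. I test this by lowering the shut fingers a little and watching for table contact at the stated tip height.

Call:
{"method": "servo_tool", "body": {
  "targets": [
    [[0.1,0,0.2],[0,0,0],0],
    [[0.2,0,0.3],[0,0,0],0],
    [[0.3,0,0.3],[0,0,0],0],
    [[0.4,0,0.3],[0,0,0],0],
    [[0.5,0,0.3],[0,0,0],0],
    [[0.6,0,0.3],[0,0,0],0],
    [[0.7,0,0.3],[0,0,0],0],
    [[0.7,0,0.3],[0,0,0],0]
  ]
}}

```text
time_s: 17.57
eef_pos: [0.5913, -0.2844, -0.0021]
tcp_rot: [0.102, 0.7, -0.102, 0.7]
force: [1.0, -0.1, -0.6]
gripper_width: -0.0004
```

Call:
{"method": "servo_tool", "body": {
  "targets": [
    [[0.2,0,0],[0,0,0],0],
    [[0.4,0,0],[0,0,0],0],
    [[0.6,0,0],[0,0,0],0],
    [[0.7,0,0],[0,0,0],0],
    [[0.8,0,0],[0,0,0],0],
    [[0.9,0,0],[0,0,0],0],
    [[1,0,0],[0,0,0],0],
    [[1,0,0],[0,0,0],0]
  ]
}}

```text
time_s: 18.23
eef_pos: [0.5914, -0.2845, -0.012]
tcp_rot: [0.102, 0.7, -0.102, 0.7]
force: [0.1, -1.2, 0.3]
gripper_width: -0.0
```

Run:
```python
from h import *
c,p,d=grab('w15')
s=get_state();T=s['eef_pos'];R=Ro.from_quat(s['tcp_rot']);print(T,s['force'])
def P(u,v):
    o,dd=ray(c,u,v,1);return (R.inv().apply(o+dd/(c['R']@dd)[2]*d[v,u]-T)*1000).round(1)
for v in range(272,300,3): print(v,P(314,v),p[v,314])
print('table',P(320,210), P(450,300))
```

```text
[ 0.59151387 -0.28457189 -0.01185821] [-0.37584264  0.82165934  0.33097972]
272 [-20.2  -3.1 -13.6] [ 97  99 103]
275 [-12.1  -3.4  -9. ] [235 198 133]
278 [-12.8  -3.3  -7.9] [228 194 133]
281 [-13.   -3.4  -6.5] [233 197 133]
284 [-28.1  -2.9 -11.6] [112 114 115]
287 [-31.   -2.8 -11.5] [116 118 116]
290 [-34.4  -2.8 -11.8] [117 120 118]
293 [-36.6  -2.7 -11.5] [117 120 117]
296 [-39.5  -2.6 -11.6] [116 117 116]
299 [-42.1  -2.6 -11.7] [117 119 117]
table [-11.6  -0.6 -38.2] [-12.   60.8   4.6]
```

View pics/w15.png

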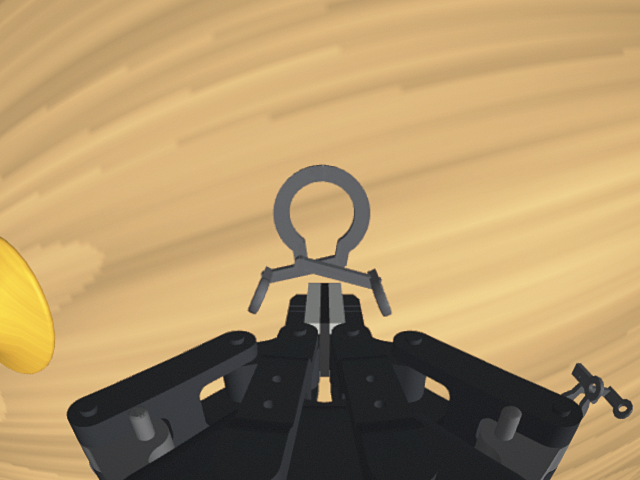

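No contact at TCP z −12 mm, so the cameras are right: the true tips lie about 27 mm behind the reported TCP. I rise clear of the plates, reopen, and go down that much lower.

Call:
{"method": "servo_tool", "body": {
  "targets": [
    [[-1,0,0],[0,0,0],0],
    [[-2,0,0],[0,0,0],0],
    [[-3,0,0],[0,0,0],0],
    [[-3.5,0,0],[0,0,0],0],
    [[-3.5,0,0],[0,0,0],0],
    [[-3.5,0,0],[0,0,0],0.5],
    [[-3.5,0,0],[0,0,0],1],
    [[-3.5,0,0],[0,0,0],1]
  ]
}}

```text
time_s: 18.95
eef_pos: [0.5911, -0.2843, 0.0227]
tcp_rot: [0.102, 0.7, -0.101, 0.699]
force: [-0.8, -0.6, 0.5]
gripper_width: 0.0355
```

Call:
{"method": "servo_tool", "body": {
  "targets": [
    [[0,0,0],[0,0,0],1],
    [[0,0,0],[0,0,0],1],
    [[0,0,0],[0,0,0],1],
    [[0,0,0],[0,0,0],1],
    [[0,0,0],[0,0,0],1],
    [[0,0,0],[0,0,0],1],
    [[0,0,0],[0,0,0],1],
    [[0,0,0],[0,0,0],1]
  ]
}}

```text
time_s: 19.62
eef_pos: [0.5916, -0.2846, 0.0232]
tcp_rot: [0.102, 0.7, -0.102, 0.7]
force: [0.3, 0.3, 0.4]
gripper_width: 0.0858
```

Run:
```python
from h import *
c,p,d=grab('w16')
s=get_state();T=s['eef_pos'];R=Ro.from_quat(s['tcp_rot']);print(T,s['force'],s['gripper_width'])
save('w16c',cv2.resize(p[140:320,240:410],None,fx=4,fy=4,interpolation=cv2.INTER_CUBIC)[:600])
```

```text
[ 0.5915819  -0.28459015  0.02323288] [-0.60530825  0.43343403 -0.51123289] 0.08555217664198383
```

View pics/w16c.png

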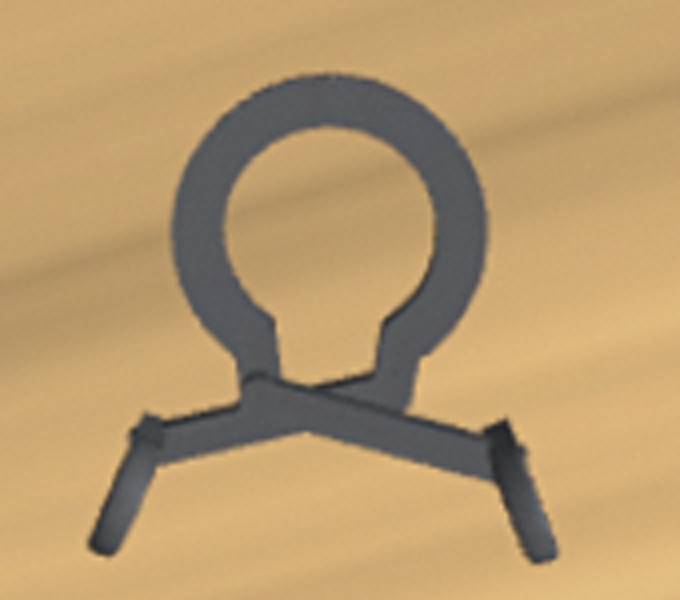

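Run:
```python
from h import *
c,p,d=load('w16')
f=lambda x,y,ox=240,oy=140,k=4:(ox+(x+.5)/k-.5,oy+(y+.5)/k-.5)
s=get_state();T=s['eef_pos'];R=Ro.from_quat(s['tcp_rot'])
tl=lambda X:(R.inv().apply(X-T)*1000).round(1)
for n,q,z in [('L',(172,230),.004),('R',(488,230),.004),('back',(330,73),.004),('pL',(124,482),.028),('pR',(522,490),.028)]:
    X=onplane(c,*f(*q),z,1);print(n,X.round(4),tl(X))
```

```text
L [ 0.5492 -0.2927  0.004 ] [ 19.2 -19.9 -38.3]
R [ 0.5606 -0.2545  0.004 ] [ 19.2  20.  -38.3]
back [ 0.536 -0.268  0.004] [ 19.2   0.1 -58. ]
pL [ 0.5722 -0.3035  0.028 ] [ -4.8 -23.6 -13.2]
pR [ 0.5862 -0.2598  0.028 ] [ -4.8  22.3 -12.2]
```

Call:
{"method": "servo_tool", "body": {
  "targets": [
    [[1,0,-0.2],[0,0,0],1],
    [[2,0,-0.2],[0,0,0],1],
    [[3,0,-0.2],[0,0,0],1],
    [[3.6,0,-0.2],[0,0,0],1],
    [[4,0,-0.2],[0,0,0],1],
    [[4.3,0,-0.2],[0,0,0],1],
    [[4.5,0,-0.2],[0,0,0],1],
    [[4.5,0,-0.2],[0,0,0],1]
  ]
}}

```text
time_s: 20.33
eef_pos: [0.5895, -0.284, -0.0222]
tcp_rot: [0.102, 0.7, -0.102, 0.7]
force: [0.1, 0.6, 0.3]
gripper_width: 0.0854
```

Run:
```python
from h import *
c,p,d=grab('w17')
s=get_state();T=s['eef_pos'];R=Ro.from_quat(s['tcp_rot']);print(T,s['force'],s['gripper_width'])
def P(u,v):
    o,dd=ray(c,u,v,1);return (R.inv().apply(o+dd/(c['R']@dd)[2]*d[v,u]-T)*1000).round(1)
for q in [(208,298),(214,300),(214,345)]: print(P(*q))
```

```text
[ 0.58980937 -0.28410781 -0.02174317] [-0.47134056 -0.3106666  -0.59371872] 0.08489012299684615
[-42.5 -42.4 -11.8]
[-39.  -41.3  -9.3]
[-45.9 -41.5   7. ]
```

View pics/w17.png

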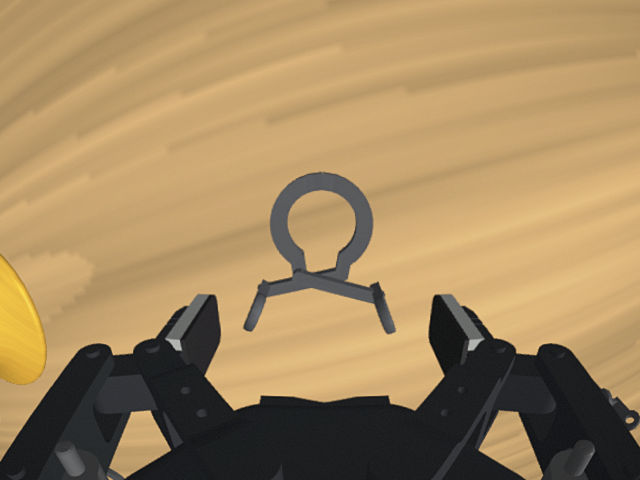

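The plates now stand at pad height at (256,307) and (385,308). I close.

Call:
{"method": "servo_tool", "body": {
  "targets": [
    [[0,0,0],[0,0,0],0.8],
    [[0,0,0],[0,0,0],0.65],
    [[0,0,0],[0,0,0],0.5],
    [[0,0,0],[0,0,0],0.4],
    [[0,0,0],[0,0,0],0.3],
    [[0,0,0],[0,0,0],0.2],
    [[0,0,0],[0,0,0],0.1],
    [[0,0,0],[0,0,0],0]
  ],
  "squeeze": 30
}}

```text
time_s: 21.05
eef_pos: [0.5923, -0.2864, -0.0192]
tcp_rot: [0.1, 0.698, -0.103, 0.702]
force: [0.9, -1.8, 6.6]
gripper_width: 0.0075
```

Run:
```python
from h import *
c,p,d=grab('w18')
s=get_state();print(s['eef_pos'],s['force'],s['gripper_width'])
```

```text
[ 0.59229962 -0.28636263 -0.01918857] [ 0.74197089 -1.35235923  6.72000181] 0.007500321912258889
```

View pics/w18.png

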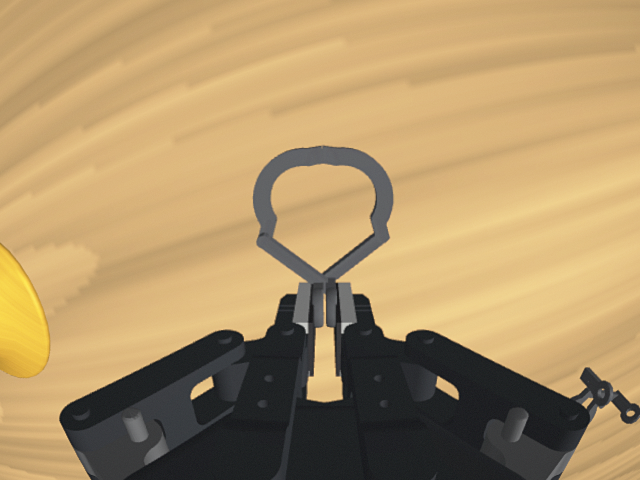

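The ring is pinched and spread, its eyes between the pads at (320,300). I lift.

Call:
{"method": "servo_tool", "body": {
  "targets": [
    [[-0.5,0,0],[0,0,0],0],
    [[-1.5,0,0],[0,0,0],0],
    [[-3.5,0,0],[0,0,0],0],
    [[-6,0,0],[0,0,0],0],
    [[-9,0,0],[0,0,0],0],
    [[-12,0,0],[0,0,0],0],
    [[-15,0,0],[0,0,0],0],
    [[-18,0,0],[0,0,0],0]
  ]
}}

```text
time_s: 21.77
eef_pos: [0.5888, -0.2832, 0.1597]
tcp_rot: [0.102, 0.7, -0.101, 0.699]
force: [0.2, -0.5, -0.5]
gripper_width: 0.0075
```

Call:
{"method": "servo_tool", "body": {
  "targets": [
    [[-0.5,0,0],[0,0,0],0],
    [[-1,0,0],[0,0,0],0],
    [[-1,0,0],[0,0,0],0],
    [[-1,0,0],[0,0,0],0],
    [[-1,0,0],[0,0,0],0],
    [[-1,0,0],[0,0,0],0],
    [[-1,0,0],[0,0,0],0],
    [[-1,0,0],[0,0,0],0]
  ]
}}

```text
time_s: 22.43
eef_pos: [0.5892, -0.2837, 0.1672]
tcp_rot: [0.102, 0.7, -0.101, 0.699]
force: [0.7, 0.5, -0.2]
gripper_width: 0.0075
```

Run:
```python
from h import *
c,p,d=grab('w19')
s=get_state();T=s['eef_pos'];R=Ro.from_quat(s['tcp_rot']);print(T,s['force'],s['gripper_width'])
def P(u,v):
    o,dd=ray(c,u,v,1);return (R.inv().apply(o+dd/(c['R']@dd)[2]*d[v,u]-T)*1000).round(1)
for q in [(323,156),(262,200),(384,200),(265,240),(387,236),(290,262),(355,262)]: print(q,P(*q),p[q[1],q[0]])
save('w19c',cv2.resize(p[130:330,230:420],None,fx=4,fy=3,interpolation=cv2.INTER_CUBIC))
move([.52,-.1,.2],.0)
```

```text
[ 0.58933651 -0.28382237  0.16745557] [-0.32454285 -0.46804705 -0.55667874] 0.0075443050267919596
(323, 156) [-26.3   0.7 -62. ] [ 98 100 102]
(262, 200) [-24.3 -22.9 -45.1] [ 99 100 102]
(384, 200) [-25.1  24.2 -45.3] [ 96  98 100]
(265, 240) [-28.9 -21.6 -30.3] [ 96  96 100]
(387, 236) [-24.2  26.1 -30.6] [94 95 99]
(290, 262) [-28.8 -12.2 -21.4] [94 94 98]
(355, 262) [-23.9  13.6 -19.6] [96 96 98]
pos [ 0.5893 -0.2838  0.1675] t 22.48 F [-0.3 -0.5 -0.6] w 0.0075
shift cm [ -3.23  15.65 -11.88] turn [-16.53  -0.07  -0.03]
```

View pics/w19c.png

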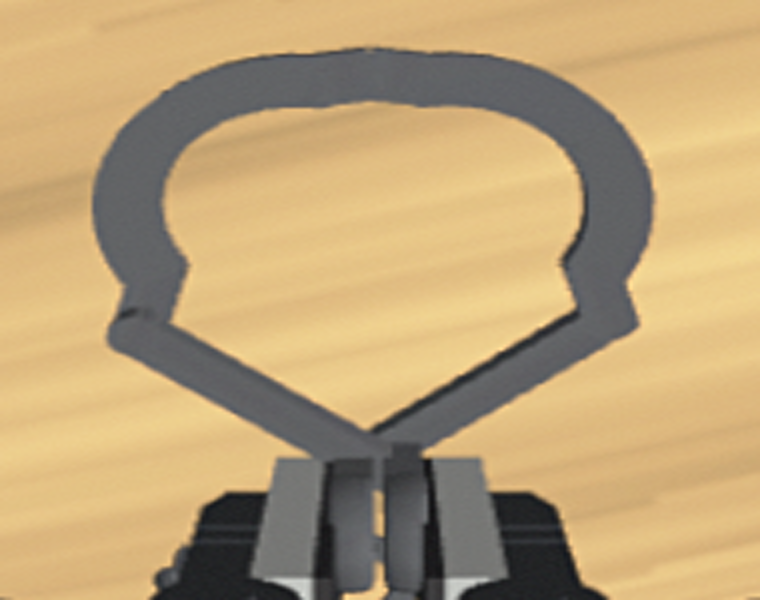

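Run:
```python
from h import *
c,p,d=load('w19')
s=get_state();T=s['eef_pos'];R=Ro.from_quat(s['tcp_rot'])
def onx(u,v,x):
    o,dd=ray(c,u,v,1);o=R.inv().apply(o-T)*1000;dd=R.inv().apply(dd);return (o+dd*(x-o[0])/dd[0]).round(1)
f=lambda x,y:(230+(x+.5)/4-.5,130+(y+.5)/3-.5)
for n,q in [('backout',(370,47)),('backin',(372,101)),('Lout',(93,205)),('Lin',(162,200)),('Rin',(587,190)),('Rout',(653,200)),('vertex',(370,432)),('toothL',(187,264)),('toothR',(562,262))]:
    print(n,onx(*f(*q),-25.5))
```

```text
backout [-25.5   0.4 -66. ]
backin [-25.5   0.6 -59.2]
Lout [-25.5 -26.3 -46.2]
Lin [-25.5 -19.5 -46.8]
Rin [-25.5  21.1 -48. ]
Rout [-25.5  27.5 -46.8]
vertex [-25.5   0.3 -15.2]
toothL [-25.5 -17.3 -38.4]
toothR [-25.5  18.9 -38.6]
```

The ring's mouth is about 40 mm toward the ring from the tool axis and 0.6 mm to +y. The ring is held level, with its strip underside about 21 mm above the TCP. I move over the stem with the same heading.

Run:
```python
from h import *
move([.5974,-.0109,.15],np.radians(-16.5))
```

```text
pos [ 0.5893 -0.2838  0.1675] t 22.48 F [-0.3 -0.5 -0.6] w 0.0075
shift cm [ 1.76 26.39 -6.99] turn [-0.03 -0.07 -0.02]
```

Call:
{"method": "servo_tool", "body": {
  "targets": [
    [[0,3,-1],[0,0,0],0],
    [[0,6.5,-2],[0,0,0],0],
    [[0,10,-3],[0,0,0],0],
    [[0,14,-4],[0,0,0],0],
    [[0,18,-5],[0,0,0],0],
    [[0,21.5,-6],[0,0,0],0],
    [[0,24.5,-7],[0,0,0],0],
    [[0,26.4,-7],[0,0,0],0]
  ]
}}

```text
time_s: 23.15
eef_pos: [0.5961, -0.0075, 0.1682]
tcp_rot: [0.101, 0.701, -0.1, 0.699]
force: [0.2, -0.6, -0.0]
gripper_width: 0.0076
```

Call:
{"method": "servo_tool", "body": {
  "targets": [
    [[0.5,0,0],[0,0,0],0],
    [[1,0,0],[0,0,0],0],
    [[1.5,0,0],[0,0,0],0],
    [[1.5,0,0],[0,0,0],0],
    [[1.5,0,0],[0,0,0],0],
    [[1.5,0,0],[0,0,0],0],
    [[1.5,0,0],[0,0,0],0],
    [[1.5,0,0],[0,0,0],0]
  ]
}}

```text
time_s: 23.82
eef_pos: [0.5979, -0.0116, 0.1535]
tcp_rot: [0.102, 0.7, -0.102, 0.7]
force: [0.7, 0.6, -0.7]
gripper_width: 0.0076
```

Run:
```python
from h import *
move([.5974,-.0109,.15],np.radians(-16.5))
c,p,d=grab('w20')
save('w20c',cv2.resize(p[130:330,230:420],None,fx=4,fy=3,interpolation=cv2.INTER_CUBIC))
```

```text
pos [ 0.5979 -0.0116  0.1535] t 23.82 F [ 0.7  0.6 -0.7] w 0.0076
shift cm [ 0.35  0.06 -0.07] turn [-0.08  0.03 -0.  ]
```

View pics/w20c.png

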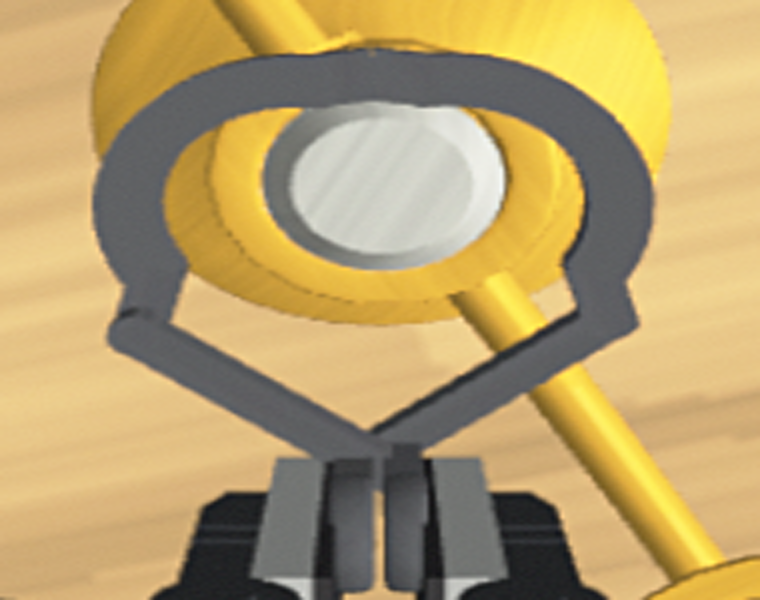

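Spigot flat top in the crop spans x 290–473, y 115–255. I measure it and the ring in this same picture.

Run:
```python
from h import *
c,p,d=load('w20')
s=get_state();T=s['eef_pos'];R=Ro.from_quat(s['tcp_rot'])
f=lambda x,y:(230+(x+.5)/4-.5,130+(y+.5)/3-.5)
tl=lambda X:(R.inv().apply(X-T)*1000)
S=[tl(onplane(c,*f(*q),.1335,1)) for q in [(290,185),(473,187),(380,115),(380,255)]]
print(np.round(S,1).tolist(),'stem tool',np.mean(S,0).round(1),'world',(T+R.apply(np.mean(S,0)/1000)).round(4))
B=[tl(onplane(c,*f(*q),.1285,1)) for q in [(262,180),(508,180),(380,270)]]
print('collar',np.round(B,1).tolist())
```

```text
[[20.0, -10.1, -41.1], [20.0, 12.9, -40.7], [20.0, 1.2, -52.8], [20.0, 1.2, -29.0]] stem tool [ 20.    1.3 -40.9] world [0.5591 0.0014 0.1335]
collar [[25.0, -14.0, -41.2], [25.0, 17.8, -41.2], [25.0, 1.2, -25.2]]
```

Call:
{"method": "servo_tool", "body": {
  "targets": [
    [[0.4,0.06,-0.06],[0,0,0],0],
    [[0.9,0.06,-0.06],[0,0,0],0],
    [[1.5,0.06,-0.06],[0,0,0],0],
    [[2.1,0.06,-0.06],[0,0,0],0],
    [[2.7,0.06,-0.06],[0,0,0],0],
    [[3.2,0.06,-0.06],[0,0,0],0],
    [[3.5,0.06,-0.06],[0,0,0],0],
    [[3.5,0.06,-0.06],[0,0,0],0]
  ]
}}

```text
time_s: 24.53
eef_pos: [0.5964, -0.0102, 0.117]
tcp_rot: [0.102, 0.7, -0.102, 0.699]
force: [0.4, -0.5, -0.7]
gripper_width: 0.0074
```

Run:
```python
from h import *
s=get_state();print(s['eef_pos'],s['force'])
c,p,d=grab('w21')
save('w21c',cv2.resize(p[130:330,230:420],None,fx=4,fy=3,interpolation=cv2.INTER_CUBIC))
```

```text
[ 0.5964069  -0.01015515  0.11699957] [ 0.41629573 -0.45651585 -0.72633094]
```

View pics/w21c.png

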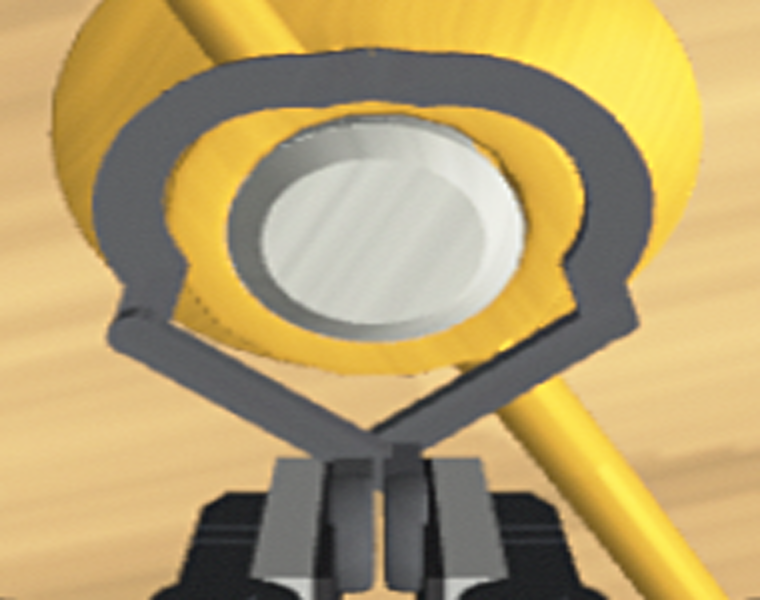

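Run:
```python
from h import *
c,p,d=load('w21')
s=get_state();T=s['eef_pos'];R=Ro.from_quat(s['tcp_rot'])
f=lambda x,y:(230+(x+.5)/4-.5,130+(y+.5)/3-.5)
tl=lambda X:(R.inv().apply(X-T)*1000)
S=[tl(onplane(c,*f(*q),.1335,1)) for q in [(260,240),(488,240),(373,155),(373,326)]]
print(np.mean(S,0).round(1),np.round(S,1).tolist(),(T+R.apply(np.mean(S,0)/1000)).round(4))
B=[tl(onplane(c,*f(*q),.1285,1)) for q in [(228,225),(527,225),(373,342)]]
print('collar',np.round(B,1).tolist())
def P(u,v):
    o,dd=ray(c,u,v,1);return (R.inv().apply(o+dd/(c['R']@dd)[2]*d[v,u]-T)*1000).round(1)
for q in [(323,152),(323,156),(262,195),(262,200),(384,200),(384,195)]: print(q,P(*q))
```

```text
[-15.8   0.6 -39.6] [[-15.8, -11.0, -39.7], [-15.8, 12.3, -39.7], [-15.8, 0.5, -51.4], [-15.8, 0.5, -27.5]] [0.5591 0.0016 0.1335]
collar [[-10.8, -14.8, -40.8], [-10.8, 16.8, -40.8], [-10.8, 0.5, -23.6]]
(323, 152) [-25.4   0.6 -63.7]
(323, 156) [-26.8   0.6 -62.3]
(262, 195) [-24.1 -22.9 -47.3]
(262, 200) [-24.5 -22.9 -45.4]
(384, 200) [-23.9  24.2 -45.3]
(384, 195) [-24.2  24.1 -47.3]
```

Stem axis and ring mouth agree within 1 mm, so I go down into place.

Call:
{"method": "servo_tool", "body": {
  "targets": [
    [[0.3,0,0],[0,0,0],0],
    [[0.6,0,0],[0,0,0],0],
    [[0.9,0,0],[0,0,0],0],
    [[1.2,0,0],[0,0,0],0],
    [[1.5,0,0],[0,0,0],0],
    [[1.8,0,0],[0,0,0],0],
    [[2,0,0],[0,0,0],0],
    [[2,0,0],[0,0,0],0]
  ]
}}

```text
time_s: 25.25
eef_pos: [0.5968, -0.0102, 0.0976]
tcp_rot: [0.102, 0.7, -0.102, 0.699]
force: [-0.1, -0.5, -0.6]
gripper_width: 0.0076
```

Run:
```python
from h import *
s=get_state();print(s['eef_pos'],s['force'])
c,p,d=grab('w22')
save('w22c',cv2.resize(p[130:330,230:420],None,fx=4,fy=3,interpolation=cv2.INTER_CUBIC))
T=s['eef_pos'];R=Ro.from_quat(s['tcp_rot'])
def P(u,v):
    o,dd=ray(c,u,v,1);return (o+dd/(c['R']@dd)[2]*d[v,u]).round(4)
for q in [(323,152),(262,195),(384,200),(300,262)]: print(q,P(*q))
```

```text
[ 0.59676301 -0.01020773  0.09757412] [-0.10854057 -0.47985896 -0.60679297]
(323, 152) [0.5362 0.0085 0.1252]
(262, 195) [ 0.5451 -0.0185  0.1235]
(384, 200) [0.5606 0.0258 0.1223]
(300, 262) [ 0.5745 -0.0123  0.1255]
```

View pics/w22c.png

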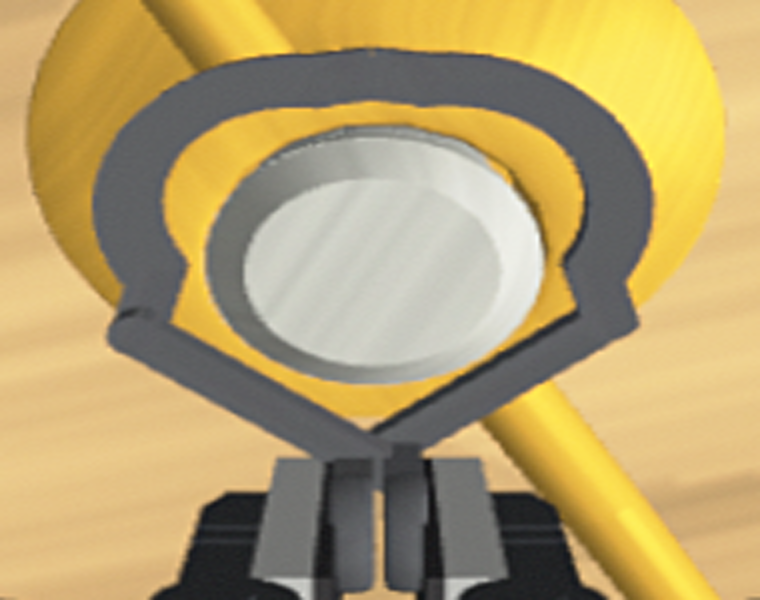

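Call:
{"method": "servo_tool", "body": {
  "targets": [
    [[0.1,0,0],[0,0,0],0],
    [[0.2,0,0],[0,0,0],0],
    [[0.3,0,0],[0,0,0],0],
    [[0.3,0,0],[0,0,0],0],
    [[0.35,0,0],[0,0,0],0],
    [[0.35,0,0],[0,0,0],0],
    [[0.35,0,0],[0,0,0],0],
    [[0.35,0,0],[0,0,0],0]
  ]
}}

```text
time_s: 25.97
eef_pos: [0.5976, -0.0103, 0.0954]
tcp_rot: [0.102, 0.699, -0.102, 0.7]
force: [-0.3, 1.1, 3.7]
gripper_width: 0.0081
```

Run:
```python
from h import *
s=get_state();print(s['eef_pos'],s['force'])
c,p,d=grab('w23')
def P(u,v):
    o,dd=ray(c,u,v,1);return (o+dd/(c['R']@dd)[2]*d[v,u]).round(4)
for q in [(323,150),(323,152),(262,195),(262,205),(384,195),(384,200),(300,262)]: print(q,P(*q))
```

```text
[ 0.59763126 -0.01033276  0.09537887] [-0.3367496   1.0905016   3.74101932]
(323, 150) [0.5364 0.0086 0.1223]
(323, 152) [0.5371 0.0083 0.1212]
(262, 195) [ 0.5461 -0.0188  0.1206]
(262, 205) [ 0.5499 -0.0202  0.1199]
(384, 195) [0.5594 0.0261 0.1208]
(384, 200) [0.5616 0.0258 0.1193]
(300, 262) [ 0.5752 -0.0124  0.1237]
```

The ring rests on the hub, contact 3.7 N. I release at a measured pace, following down slightly as the pads swing back.

Call:
{"method": "servo_tool", "body": {
  "targets": [
    [[0,0,0],[0,0,0],0.15],
    [[0.1,0,0],[0,0,0],0.3],
    [[0.2,0,0],[0,0,0],0.45],
    [[0.3,0,0],[0,0,0],0.6],
    [[0.4,0,0],[0,0,0],0.8],
    [[0.4,0,0],[0,0,0],1],
    [[0.4,0,0],[0,0,0],1],
    [[0.4,0,0],[0,0,0],1]
  ]
}}

```text
time_s: 26.68
eef_pos: [0.5971, -0.0104, 0.0904]
tcp_rot: [0.102, 0.7, -0.102, 0.7]
force: [-0.4, -0.1, 1.0]
gripper_width: 0.0854
```

Run:
```python
from h import *
s=get_state();print(s['eef_pos'],s['force'],s['gripper_width'])
c,p,d=grab('w24')
```

```text
[ 0.59710268 -0.0103781   0.09042254] [-0.36412532 -0.09954226  0.99752287] 0.08540375523218813
```

View pics/w24.png

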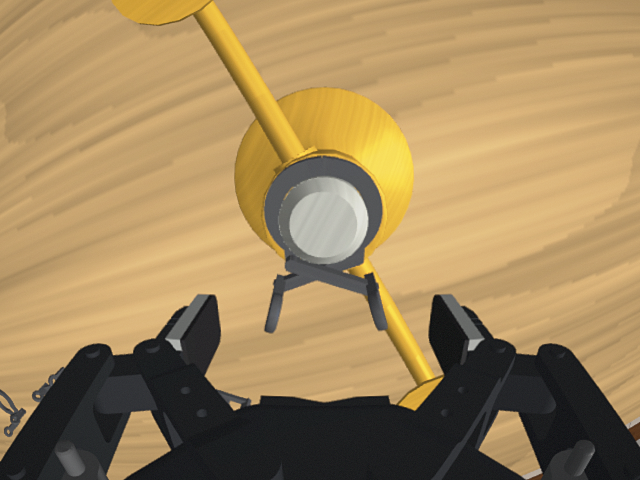

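The ring has closed around the spigot, its eyes at (272,310) and (376,308), well clear of the open pads. I withdraw upward and check from above.

Call:
{"method": "servo_tool", "body": {
  "targets": [
    [[-1,0,0],[0,0,0],1],
    [[-2.5,0,0],[0,0,0],1],
    [[-4,0,0],[0,0,0],1],
    [[-6,0,0],[0,0,0],1],
    [[-8,0,0],[0,0,0],1],
    [[-8,0,0],[0,0,0],1],
    [[-8,0,0],[0,0,0],1],
    [[-8,0,0],[0,0,0],1]
  ]
}}

```text
time_s: 27.4
eef_pos: [0.597, -0.0103, 0.1706]
tcp_rot: [0.102, 0.7, -0.102, 0.7]
force: [0.2, 0.5, -0.6]
gripper_width: 0.0853
```

Run:
```python
from h import *
s=get_state();print(s['eef_pos'],s['force'],s['gripper_width'])
c,p,d=grab('w25')
save('w25c',cv2.resize(p[110:260,250:400],None,fx=4,fy=4,interpolation=cv2.INTER_CUBIC))
```

```text
[ 0.59703888 -0.01027991  0.17064998] [ 0.16963363  0.52670197 -0.5523121 ] 0.08529238131654336
```

View pics/w25c.png

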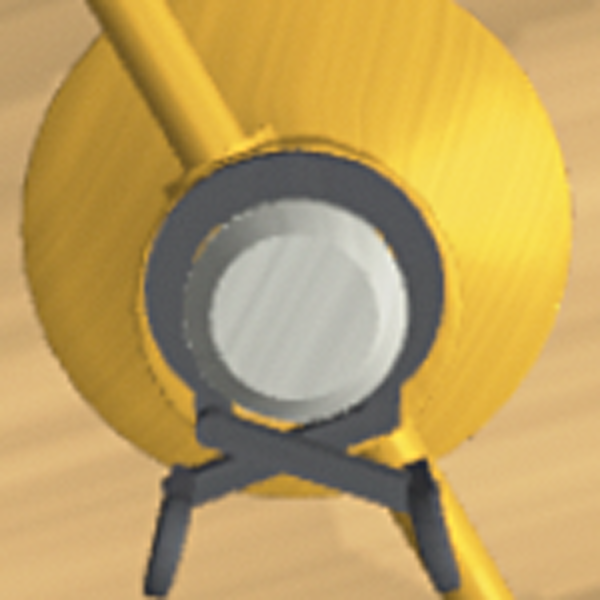

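Run:
```python
from h import *
c,p,d=load('w25')
f=lambda x,y,ox=250,oy=110,k=4:(ox+(x+.5)/k-.5,oy+(y+.5)/k-.5)
z=.119
L,Rr,B=[onplane(c,*f(*q),z,1) for q in [(145,285),(444,285),(293,150)]]
print('outer width',np.linalg.norm(L-Rr))
ax=np.array([np.cos(np.radians(-16.5)),np.sin(np.radians(-16.5)),0])
print('centre LR',((L+Rr)/2).round(4),'centre from back',(B+.020*ax).round(4))
S=[onplane(c,*f(*q),.1335,1) for q in [(211,315),(380,315),(296,233),(296,400)]];print('stem',np.mean(S,0).round(4))
pl,pr=[onplane(c,*f(*q),.143,1) for q in [(168,535),(437,525)]];print('plates',np.linalg.norm(pl-pr),(pl+pr)/2)
def P(u,v):
    o,dd=ray(c,int(u),int(v),1);return (o+dd/(c['R']@dd)[2]*d[int(v),int(u)]).round(4)
for q in [(293,170),(240,185),(350,185),(165,285),(425,285),(180,370),(425,340),(150,330),(450,330)]: print(q,P(*f(*q)))
```

```text
outer width 0.04393974670582695
centre LR [0.5566 0.0023 0.119 ] centre from back [0.5568 0.0021 0.119 ]
stem [0.5591 0.0018 0.1335]
plates 0.03657171133139265 [ 0.58595929 -0.00523729  0.143     ]
(293, 170) [0.5399 0.0066 0.125 ]
(240, 185) [ 0.5394 -0.0009  0.1256]
(350, 185) [0.5439 0.0142 0.1254]
(165, 285) [ 0.5501 -0.0157  0.1234]
(425, 285) [0.5608 0.0201 0.1233]
(180, 370) [ 0.5636 -0.0178  0.1202]
(425, 340) [0.5689 0.018  0.122 ]
(150, 330) [ 0.5573 -0.0206  0.1157]
(450, 330) [0.5703 0.0226 0.1146]
```

Check: the ring's back top is at z ≈ 0.125, the sides at 0.123 and the front at 0.121, and it is 2.5 mm off-centre. Plate spacing 37 mm rather than about 46 mm also says not fully closed. The back is caught on the collar's lower edge. To mend it, I shut the fingers and press the ring's back down with the tip beside the spigot.

Run:
```python
from h import *
move([.5313,.0097,.12],np.radians(-16.5))
```

```text
pos [ 0.5964 -0.0102  0.1698] t 27.45 F [-0.2  0.6 -0.8] w 0.0854
shift cm [ 5.    0.05 -6.8 ] turn [-0.03 -0.1   0.02]
```

Call:
{"method": "servo_tool", "body": {
  "targets": [
    [[0,0,-1],[0,0,0],0],
    [[0,0,-2.5],[0,0,0],0],
    [[0,0,-4],[0,0,0],0],
    [[0,0,-5.5],[0,0,0],0],
    [[0,0,-6.8],[0,0,0],0],
    [[1,0,-6.8],[0,0,0],0],
    [[2,0,-6.8],[0,0,0],0],
    [[3,0,-6.8],[0,0,0],0]
  ]
}}

```text
time_s: 28.12
eef_pos: [0.5316, 0.0091, 0.1392]
tcp_rot: [0.102, 0.7, -0.102, 0.7]
force: [-0.4, 0.6, -0.7]
gripper_width: -0.0
```

Call:
{"method": "servo_tool", "body": {
  "targets": [
    [[1,0,0],[0,0,0],0],
    [[2,0,0],[0,0,0],0],
    [[2,0,0],[0,0,0],0],
    [[2,0,0],[0,0,0],0],
    [[2,0,0],[0,0,0],0],
    [[2,0,0],[0,0,0],0],
    [[2,0,0],[0,0,0],0],
    [[2,0,0],[0,0,0],0]
  ]
}}

```text
time_s: 28.78
eef_pos: [0.5326, 0.009, 0.1214]
tcp_rot: [0.102, 0.699, -0.102, 0.7]
force: [0.7, 0.2, -0.0]
gripper_width: -0.0003
```

Run:
```python
from h import *
move([.5313,.0097,.0985],np.radians(-16.5))
c,p,d=grab('w26')
save('w26c',cv2.resize(p[200:400,220:420],None,fx=3,fy=3,interpolation=cv2.INTER_CUBIC))
s=get_state();T=s['eef_pos'];R=Ro.from_quat(s['tcp_rot'])
ax=np.array([.5591,.0016,.1335]);print('axis in tool',(R.inv().apply(ax-T)*1000).round(1),proj(c,ax,1))
def P(u,v):
    o,dd=ray(c,u,v,1);return (R.inv().apply(o+dd/(c['R']@dd)[2]*d[v,u]-T)*1000).round(1)
for v in range(270,300,4): print(v,P(314,v),p[v,314])
```

```text
pos [0.5326 0.009  0.1214] t 28.78 F [ 0.7  0.2 -0. ] w -0.0003
shift cm [ 2.29  0.03 -0.15] turn [-0.02  0.07 -0.01]
axis in tool [-12.2   0.5  27.6] (np.float64(322.78132896939246), np.float64(344.3648952845449))
270 [21.7 -4.3  2. ] [114  89  36]
274 [17.6 -4.2  2.7] [229 176  63]
278 [15.  -4.2  3.9] [233 179  65]
282 [12.  -4.1  4.9] [112  96  69]
286 [-30.6  -2.9 -11.5] [111 113 110]
290 [-34.7  -2.7 -11.7] [111 113 110]
294 [-39.1  -2.6 -12. ] [110 112 109]
298 [-41.7  -2.6 -11.6] [111 113 110]
```

View pics/w26.png

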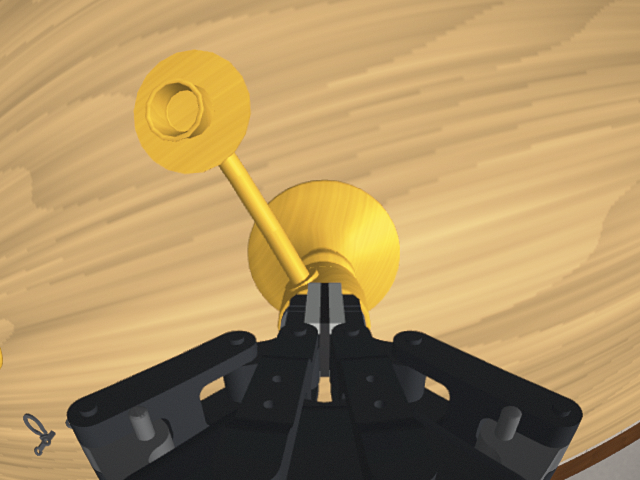

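Call:
{"method": "servo_tool", "body": {
  "targets": [
    [[0.2,0,-0.15],[0,0,0],0],
    [[0.6,0,-0.15],[0,0,0],0],
    [[1.1,0,-0.15],[0,0,0],0],
    [[1.5,0,-0.15],[0,0,0],0],
    [[1.9,0,-0.15],[0,0,0],0],
    [[2.2,0,-0.15],[0,0,0],0],
    [[2.4,0,-0.15],[0,0,0],0],
    [[2.4,0,-0.15],[0,0,0],0]
  ]
}}

```text
time_s: 29.5
eef_pos: [0.5303, 0.0095, 0.0963]
tcp_rot: [0.102, 0.7, -0.102, 0.699]
force: [0.1, 0.2, 0.7]
gripper_width: 0.0003
```

Call:
{"method": "servo_tool", "body": {
  "targets": [
    [[0.1,0,0],[0,0,0],0],
    [[0.1,0,0],[0,0,0],0],
    [[0.2,0,0],[0,0,0],0],
    [[0.2,0,0],[0,0,0],0],
    [[0.3,0,0],[0,0,0],0],
    [[0.3,0,0],[0,0,0],0],
    [[0.3,0,0],[0,0,0],0],
    [[0.3,0,0],[0,0,0],0]
  ]
}}

```text
time_s: 30.17
eef_pos: [0.5298, 0.0097, 0.0933]
tcp_rot: [0.102, 0.7, -0.102, 0.699]
force: [-3.8, 0.9, 0.1]
gripper_width: -0.0003
```

Call:
{"method": "servo_tool", "body": {
  "targets": [
    [[-1,0,-0.3],[0,0,0],0],
    [[-3,0,-0.3],[0,0,0],0],
    [[-6,0,0],[0,0,0],0],
    [[-7.5,0,2],[0,0,0],0],
    [[-7.5,0,4],[0,0,0],0],
    [[-7.5,0,6],[0,0,0],0],
    [[-7.5,0,7],[0,0,0],0],
    [[-7.5,0,7],[0,0,0],0]
  ]
}}

```text
time_s: 30.83
eef_pos: [0.6007, -0.0114, 0.1697]
tcp_rot: [0.102, 0.698, -0.102, 0.701]
force: [0.2, 0.7, 0.2]
gripper_width: 0.0001
```

```bash
cat > chk.py <<'E'
from h import *
import sys
n=sys.argv[1]
s=get_state();print(s['eef_pos'],s['force'],s['time_s'])
c,p,d=grab(n)
ax=np.array([.5591,.0016,.1335]);u,v=proj(c,ax,1);u=int(u);v=int(v);print(u,v)
x0,y0=u-70,v-65
save(n+'c',cv2.resize(p[y0:y0+150,x0:x0+150],None,fx=4,fy=4,interpolation=cv2.INTER_CUBIC));print('origin',x0,y0)
E
python3 chk.py w27
```

```text
[ 0.60071117 -0.01139148  0.16967   ] [0.19871824 0.68396396 0.19979292] 30.8333
323 181
origin 253 116
```

View pics/w27c.png

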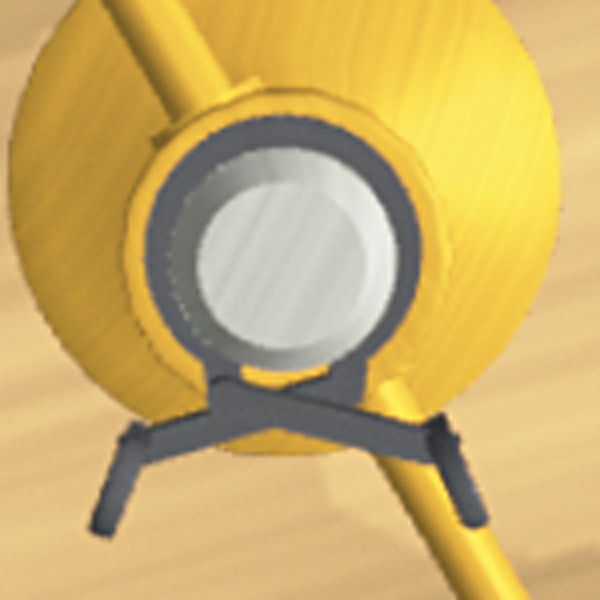

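The ring has snapped in: the eyes have gone back to their wide, toed stance. I measure it.

Run:
```python
from h import *
c,p,d=load('w27')
f=lambda x,y,ox=253,oy=116,k=4:(ox+(x+.5)/k-.5,oy+(y+.5)/k-.5)
z=.119
L,Rr,B=[onplane(c,*f(*q),z,1) for q in [(146,252),(421,252),(285,114)]]
ax=np.array([np.cos(np.radians(-16.5)),np.sin(np.radians(-16.5)),0])
print('outer width',np.linalg.norm(L-Rr),'centre LR',((L+Rr)/2).round(4),'from back',(B+.020*ax).round(4))
S=[onplane(c,*f(*q),.1335,1) for q in [(196,265),(369,265),(283,180),(283,350)]];print('stem',np.mean(S,0).round(4))
pl,pr=[onplane(c,*f(*q),.143,1) for q in [(117,487),(460,478)]];print('plates',np.linalg.norm(pl-pr))
def P(u,v):
    o,dd=ray(c,int(round(u)),int(round(v)),1);return (o+dd/(c['R']@dd)[2]*d[int(round(v)),int(round(u))]).round(4)
for q in [(285,130),(230,145),(340,145),(160,252),(407,252),(185,330),(395,320),(137,290),(433,290),(285,100)]: print(q,P(*f(*q)))
c,p,d=grab('top2','top');save('s3',snapshot('scene')[0])
q=load('top0')[1];df=np.abs(p.astype(int)-q).max(2);df=(df>60).astype(np.uint8)
n,l,s,ce=cv2.connectedComponentsWithStats(df)
print([(ce[i].round(),s[i,4]) for i in range(1,n) if s[i,4]>25])
```

```text
outer width 0.04013323356671736 centre LR [0.5591 0.0018 0.119 ] from back [0.5591 0.002  0.119 ]
stem [0.5591 0.0017 0.1335]
plates 0.04622747736891033
(285, 130) [0.542  0.0072 0.1214]
(230, 145) [ 0.542  -0.0012  0.1198]
(340, 145) [0.5465 0.0142 0.1207]
(160, 252) [ 0.5541 -0.0151  0.1208]
(407, 252) [0.5642 0.0187 0.1206]
(185, 330) [ 0.5659 -0.0152  0.1204]
(395, 320) [0.5733 0.0143 0.1206]
(137, 290) [ 0.5587 -0.0209  0.1154]
(433, 290) [0.5712 0.0214 0.1159]
(285, 100) [0.5383 0.0083 0.1157]
[(array([314., 163.]), np.int32(57)), (array([353., 220.]), np.int32(402)), (array([321., 173.]), np.int32(27)), (array([413., 238.]), np.int32(67)), (array([308., 243.]), np.int32(126)), (array([328., 245.]), np.int32(39)), (array([353., 281.]), np.int32(103)), (array([351., 307.]), np.int32(102)), (array([349., 337.]), np.int32(204)), (array([310., 375.]), np.int32(165)), (array([359., 380.]), np.int32(115)), (array([601., 400.]), np.int32(1668)), (array([412., 408.]), np.int32(2774)), (array([343., 414.]), np.int32(89)), (array([638., 412.]), np.int32(26)), (array([205., 431.]), np.int32(301)), (array([239., 437.]), np.int32(390)), (array([580., 437.]), np.int32(1070)), (array([351., 442.]), np.int32(233)), (array([322., 467.]), np.int32(1090)), (array([480., 462.]), np.int32(43)), (array([480., 475.]), np.int32(90))]
```

View pics/s3.png

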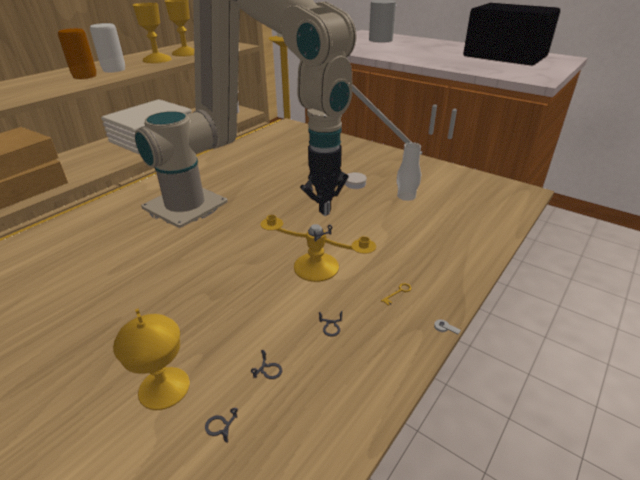

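The ring is centred to 0.3 mm, level, 40 mm wide and with its eyes back at relaxed spacing. Bystanders stand as before, with the key at (396,293), tin at (356,181), chimney at (409,172) and ciborium at (150,355). I hand in.

Run:
```python
from h import *
s=get_state();print(s['time_s'],s['joint_velocities'].round(3),s['force'].round(1));print(job_done())
```

```text
30.9833 [ 0.003 -0.008 -0.015  0.001  0.002  0.001] [ 0.6  0.  -0. ]
the job is handed in; nothing more can be done
None
```

The branch is back on the stem with its hub on the shoulder, and the snap ring is closed in the groove above it. I handed the job in at 31 s; no verdict is reported.

**Branch:** I lowered the hub over the spigot until contact showed on the shoulder (TCP z 0.0892 m, against 0.0889 m expected). Its rim then read 0.114–0.116 m all round, so it sits level.

**Ring:** I spread it by its eyes, brought it down onto the hub and let go. Last checks:
- It is centred to about 0.3 mm.
- Its top is at about 0.1205 m all round, apart from one reading of 0.1214 m at the back. That is about 1 mm above the hub, and level.
- It is 40.1 mm wide, and the eyes are 46 mm apart, which is their relaxed spacing.

**What went wrong on the way:**
- The first pinch closed above the eyes without touching the ring. Both cameras showed the fingertips about 27 mm behind the reported TCP, so I went lower. That does not fit with the hub grip, which held at a TCP height where, by the cameras, the tips would have been above the hub. I did not resolve this.
- When first released, the ring's back caught on the collar's lower edge (tilted, 2.5 mm off-centre). Pressing the back down with the shut fingers snapped it in.

The ciborium, chimney, key and tin look unmoved in the last scene picture. The gripper stands clear above the work.

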